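Pack up the seed inspection set

TASK

Pack up the seed inspection set: take the pin tool from its holder, hold the slide's recessed release down with it and, with the same tool, push the slide out of the viewing dock until its grip rib is clear of the dock, keeping your fingers off the slide until then. Stand the tool back in its holder, lay the slide flat with its rib up in the narrow bay of the black case, stand every sample pot side by side in the wide bay, and only when all of that is in, swing the keeper plate closed over the pots until it rests in its catch. Knock over neither the bottle nor the glass jar.

Things in the scene. Friction and masses are not known exactly. Their poses are not given: they have to be found in the camera images.
- dock: white viewing dock fixed to the table, 134 x 78 x 44 mm tall, placed anew each time. Origin under it on the table, z up; +x is the way the slide comes out: open end at x = +62 mm, closed end at -72 mm. The slide lies on two rails 24 mm above the table; lips over its edges (34 mm gap between them) stop it being lifted, so it only slides along +x, and lifts out after 125 mm
- dock_groove (a point): middle of the floor of the dock's groove (14 mm above the table), axes as the dock: 18 mm wide, 10 mm deep below the slide, running along x between the rails and open at the +x end, so that a pin reaching a few mm below the slide's underside can travel along it with the slide
- release (a joint): recessed release stud, steel, 11 mm square, at dock x = -40, y = 0 mm; 0 = up (top 30 mm above the table, inside the slide's hole, 6 mm below its top face: slide locked), 0.012 m = fully down. The slide is free with it down over 7 mm. Spring: 2 N to start, 5 N fully down; it springs up when let go, but after 5 mm of travel the slide itself keeps it down
- release_top (a point): centre of the top face of the release stud (goes down with it)
- slide: grey specimen slide, plate 120 x 46 x 12 mm, about 90 g; origin at the centre of its underside, x along it (as the dock's x while in it), z up. Grip rib on top at x = +35 mm, 16 mm square hole right through at x = -40 mm. Home: origin 24 mm above the table over the dock's origin, 2 to 3 mm of play. The rib is clear of the dock once the slide has moved 45 mm
- slide_hole (a point): centre of the mouth of the slide's hole, on its top face
- slide_rib (a point): centre of the top of the slide's grip rib, 36 mm above the slide's underside; the rib is 26 mm long (x), 12 mm wide (y), 24 mm tall
- pin_tool: pin tool, upright in its holder: steel pin 8 mm diameter, 52 mm long, pointing down; above it a guard disc 30 mm diameter x 4 mm; above that a black square grip 20 x 20 mm, from 56 to 112 mm above the pin's tip; 70 g. Origin at the pin's tip, z up along the tool, x and y square to the grip's faces
- holder: fixed wooden block 50 x 50 x 60 mm with a 15 mm square hole straight down through it; origin under its centre on the table. The tool's guard disc rests on its top with the pin in the hole, its tip 8 mm above the table
- case: low black open case fixed to the table, 168 (x) by 220 mm (y), walls 14 mm high, 4 mm thick, floor 4 mm up; origin under its centre, z up. A wall at y = -34 mm parts a narrow bay (y -106 to -36) from a wide one (y -32 to +106), both 160 mm long in x. Catch post 76 mm tall, 30 mm wide on that wall at x = 0; hinge post outside at x = 0, y = +122 mm
- slide_bay (a point): centre of the floor of the narrow bay, for the slide, lying along x either way round; axes as the case
- pot_bay (a point): centre of the floor of the wide bay, for the pots (160 x 138 mm); axes as the case. The catch post stands 5 mm into it in the middle of its -y side
- keeper (a joint): keeper: aluminium plate 40 mm wide, 140 mm long, 5 mm thick, swinging level 60 to 66 mm above the table about an upright hinge. 0 = closed (points along the case's -y over the wide bay, end in the catch, where it stops); grows as it opens, clockwise seen from above (at 1.57 rad it points along the case's -x). Slight friction (0.06 N m) keeps it where it is left
- keeper_hinge (a point): point on the keeper's hinge axis, at the plate's top face
- keeper_peg (a point): centre of the top of the keeper's black upright peg (12 mm diameter, 36 mm tall, top 102 mm above the table), 85 mm from the hinge axis
- pot1: a short round white plastic sample pot with a wider screw lid, 44 mm diameter, 45 mm tall, about 80 g, standing upright; origin at the centre of its underside, z up. Between two and four of pot1 to pot4 are on the table; an absent one reads None
- pot2: another pot like pot1 (44 mm diameter, 45 mm tall, origin under its centre)
- pot3: another pot like pot1 (44 mm diameter, 45 mm tall, origin under its centre)
- pot4: another pot like pot1 (44 mm diameter, 45 mm tall, origin under its centre)
- bottle: bystander: plastic bottle 52 mm diameter, 130 mm tall; origin at the centre of its underside
- jar: bystander: glass jar with a steel lid, 56 mm diameter, 75 mm tall; origin at the centre of its underside
There are look-alikes about, which are no part of the job. What is shaped like the slide but brown or red is not meant.

How it is judged:
By the outcome, as a careful person would: the job done as asked, in the order asked, and still so for the second after the job is handed in, with the robot touching nothing.
Of pot1, pot2, pot3, pot4 only 2 to 4 are there at a start; the rules pass over those that are not, and their reading is None.
At some moment in a run one of pot1, pot2, pot3, pot4 may be knocked a few centimetres aside while the robot is not near it.
It also fails if it takes over 210 s, if anything falls off the work surface, if the arm or the gripper's body presses on something with over 40 N, if the wrist force passes 120 N, or if a joint passes its speed limit or range.

ROBOT

A 7-joint arm with a two-finger parallel gripper is mounted at the origin on the work surface. World frame = base frame: x ahead of the robot, y to its left, z up, the work surface at z = 0. Lengths are in m, angles in rad, forces in N, time in s.
With the tool pointing down it reaches from about 0.4 to 0.85 m from the base axis. Payload 4.4 kg.
Tool frame: the origin (TCP) lies on the front face of the gripper's body, between the roots of the fingers; the fingertips stand 97 mm ahead of it and the grasp point (between the pads) lies 78 mm ahead of it; z points along the fingers, y is the line along which they close (so a half turn about z gives the same grasp; the last joint's range is limited). The gripper opens to 94 mm and grips with 3 to 60 N. Pads are 16 mm wide; open, the fingers measure 119 mm over their backs; the gripper's body (75 mm by 177 mm) begins 78 mm behind the grasp point.
Start: joints at [-0.066, 0.628, 0.038, 1.517, -0.027, 0.996, -0.02], TCP at [0.65, 0, 0.303] pointing down, gripper open.
Joint ranges: [-3.06, 3.06], [-0.37, 2.12], [-1.25, 1.32], [0.18, 2.47], [-1.1, 4.24], [0.23, 1.98], [-2.94, 2.94]. Speed limits (rad/s): [2.57, 2.57, 3.14, 3.14, 3.14, 3.14, 3.14].

INTERFACE

Orientations are given as a unit quaternion [w, x, y, z].
In Python, from workcell import env, optics, order gives the robot as it stands. The module is installed in compiled form; this text tells all that it offers.
- The arm moves only by the shell command python3 -m crank 'ROWS' [FORCE]. ROWS is JSON, one flat list of numbers, 7 for each row, row after row: the gripper's target within -1 to 1 (shut at 1, half-way at 0, fully open at -1), then the shift along the tool's x, y, z scaled (see below), then the turn, a rotation vector about the tool's x, y, z scaled (see below). In form: [fingers, tx, ty, tz, ax, ay, az, fingers, tx, ty, tz, ax, ay, az, ...]. A call has 1 to 5 rows; each row shifts and turns the commanded pose from where the row before left it, along the tool's axes as they then stand; what a row does not reach is not made up. The controller multiplies each number of a shift by 0.03 m and each number of a turn by 90 degrees. A row lasts 1/12 s, in which the tool goes at most 41.7 mm and 7.16 degrees, less where a joint would pass 70% of its speed; a pose out of reach is approached as far as the arm can. A call with a number of a shift or a turn outside -1 to 1 is refused whole. A call with a gripper value outside its range is refused whole. The fingers move at their own pace and stop on an object; FORCE is the grip in N (left out, the last holds). Time passes only in rows, so rows that do not move let the fingers close. It gives the time, the measured TCP pose, the force, the opening and the grip force at its end, in the units of the state.
- env.get_state(): the state, without advancing time (a new reading comes with each control period).
- optics.get_image(name): name is "scene" or "side" or "wrist"; returns a dict with "img" (480x640x3 uint8, blue, green, red), "z_map" (480x640 float32, m along the optical axis (not along the pixel's ray), 0 where there is no reading), "camera_matrix" (3x3 intrinsics, pixels), "rvec" (rotation vector, rad) and "tvec" (3), from world to camera coordinates, as OpenCV has them. Camera axes: x right, y down, z forward; pixel columns grow to the right and rows downward; lengths in m; the calibration is good to about 2 mm. A picture is of the moment at which its call begins.
- order.hand_in(): hands the job in; it is judged then, once.
Trained networks look in the newest picture that a camera, given by its name, has taken for a name from the list of things; names that differ only in an ending like _2 or _b are one class to them, and where a whole thing is asked for, a point or a joint stands for the part that bears it (a point fixed in the world has none). Each returns a list of dicts, best first, with "score" (0 to 1); they miss things now and then, are a little off and sometimes report something else, mostly with a low value. They report only what shows in the picture. A call takes as long as a camera call. They do not tell look-alikes from the thing itself.
- optics.boxes_of(camera, name): "pixel" ([column, row] in pixels, amid what is visible of it).
- optics.cut_out(camera, name): "pixels" (480x640 bool, what is visible of it) and "pixel" ([column, row] in pixels, amid what is visible of it).
- optics.spot_point(camera, name): "pixel" ([column, row] in pixels: a listed point, or the origin of a listed thing).
The state is a dict: "t": time; "q": joint angles; "qvel": joint speeds; "joint_efforts": joint torques, N m; "tool_pos": TCP position; "orientation": TCP orientation; "ft_force": force on the tool from outside, world axes, zero at the start; "ft_torque": the same for the moment, N m; "finger_gap": finger opening in m; "finger_force": force on a finger pad.
Only numpy, scipy, OpenCV 4.12 (cv2) and the standard library are available. Lean on these libraries where they do the work, as an engineer would, in place of code of your own. Each camera call takes 0.05 s, during which the arm holds its last target. There are 200 camera calls.

## Working session

There is one attempt and no reset: what is moved stays moved. The work goes in short steps, Python scripts to look and compute and a shell command to move; the robot and the scene stay as the last step left them, time stands still between calls to the robot, and variables do not carry over. Pictures are saved under pics/ and viewed, at most 14 in all, crops included, and the job is handed in when it is done.

```bash
mkdir -p pics
cat > h.py <<'E'
import numpy as np, cv2
from workcell import env, optics, order
from scipy.spatial.transform import Rotation as R
def cam(n):
    d=optics.get_image(n); d['R']=cv2.Rodrigues(np.array(d['rvec'],float))[0]; d['t']=np.array(d['tvec'],float).ravel(); return d
def back(d,px,z=None,h=None):
    """pixel -> world; by depth z, or on plane world z=h"""
    K=np.array(d['camera_matrix']); r=np.linalg.inv(K)@np.array([px[0],px[1],1.0]); c=-d['R'].T@d['t']; w=d['R'].T@r
    if h is not None: return c+w*(h-c[2])/w[2]
    if z is None: z=d['z_map'][int(round(px[1])),int(round(px[0]))]
    return c+w*z
def cloud(d):
    v,u=np.mgrid[0:480,0:640]; K=np.array(d['camera_matrix']); z=d['z_map']
    p=np.stack([(u-K[0,2])/K[0,0]*z,(v-K[1,2])/K[1,1]*z,z],-1); return (p-d['t'])@d['R']
def proj(d,p): return cv2.projectPoints(np.array(p,float).reshape(-1,1,3),np.array(d['rvec'],float),d['t'],np.array(d['camera_matrix'],float),None)[0].reshape(-1,2)
def st():
    s=env.get_state(); q=np.array(s['orientation']); r=R.from_quat(q[[1,2,3,0]]); M=r.as_matrix()
    print('t %.2f'%s['t'],'tcp',np.round(s['tool_pos'],4),'x',np.round(M[:,0],3),'z',np.round(M[:,2],3),'F',np.round(s['ft_force'],1),'gap %.4f'%s['finger_gap'],'ff',np.round(s['finger_force'],1),'q7 %.2f'%s['q'][6]); return s,M
E
python3 - <<'E'
from h import *
st()
for n in ('scene','side'):
    d=cam(n); cv2.imwrite(f'pics/{n}0.png',d['img']); print(n,'cam',np.round(-d['R'].T@d['t'],2))
    for o in 'dock release_top slide slide_hole slide_rib pin_tool holder case slide_bay pot_bay keeper_hinge keeper_peg pot1 bottle jar'.split():
        L=optics.spot_point(n,o)
        print(o,[(np.round(x['pixel']).astype(int).tolist(),round(x['score'],2)) for x in L[:6]])
E
```

```text
t 0.00 tcp [ 0.6495 -0.      0.3018] x [ 0.  1. -0.] z [-0.002 -0.    -1.   ] F [ 0.1 -0.6 -1.1] gap 0.0939 ff 0.0 q7 -0.02
scene cam [ 0.88 -0.58  0.5 ]
dock [([203, 356], 0.62)]
release_top [([176, 358], 0.39)]
slide [([267, 231], 0.86), ([195, 344], 0.74), ([146, 283], 0.65), ([200, 358], 0.63)]
slide_hole [([120, 279], 0.94), ([175, 355], 0.93), ([282, 231], 0.67), ([208, 309], 0.6), ([388, 225], 0.45)]
slide_rib [([165, 265], 0.82), ([207, 307], 0.59), ([252, 211], 0.56)]
pin_tool []
holder [([250, 425], 0.87)]
case [([388, 223], 0.91), ([198, 344], 0.17)]
slide_bay [([373, 240], 0.64)]
pot_bay [([394, 215], 0.78)]
keeper_hinge [([407, 173], 0.73)]
keeper_peg [([381, 151], 0.55)]
pot1 [([302, 357], 0.77), ([378, 352], 0.71), ([247, 426], 0.56)]
bottle [([447, 352], 0.67)]
jar [([468, 279], 0.66)]
side cam [0.13 0.69 0.52]
dock [([405, 223], 0.69)]
release_top [([196, 272], 0.47)]
slide [([484, 269], 0.91), ([402, 215], 0.69), ([405, 320], 0.69)]
slide_hole [([504, 256], 0.86), ([385, 304], 0.84), ([412, 205], 0.81)]
slide_rib [([401, 204], 0.75), ([427, 310], 0.57)]
pin_tool []
holder [([361, 204], 0.74)]
case [([259, 332], 0.98)]
slide_bay [([279, 300], 0.98)]
pot_bay [([246, 338], 0.81)]
keeper_hinge [([209, 345], 0.92)]
keeper_peg [([248, 357], 0.65)]
pot1 [([340, 227], 0.9), ([289, 226], 0.81), ([210, 344], 0.7)]
bottle [([245, 234], 0.93), ([402, 206], 0.44)]
jar [([197, 273], 0.77), ([402, 208], 0.64)]
```

View pics/scene0.png

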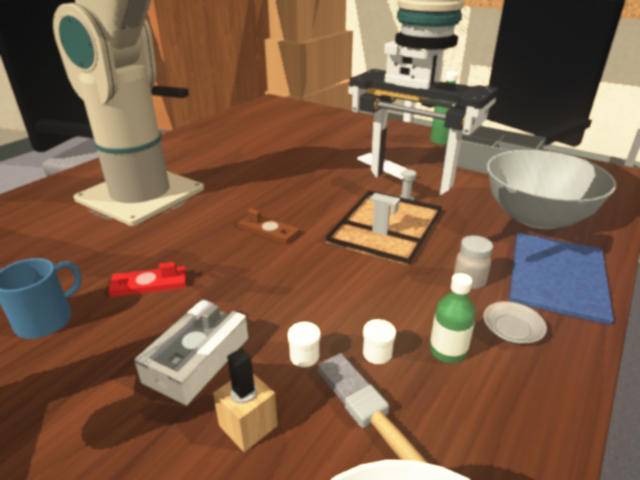

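View pics/side0.png

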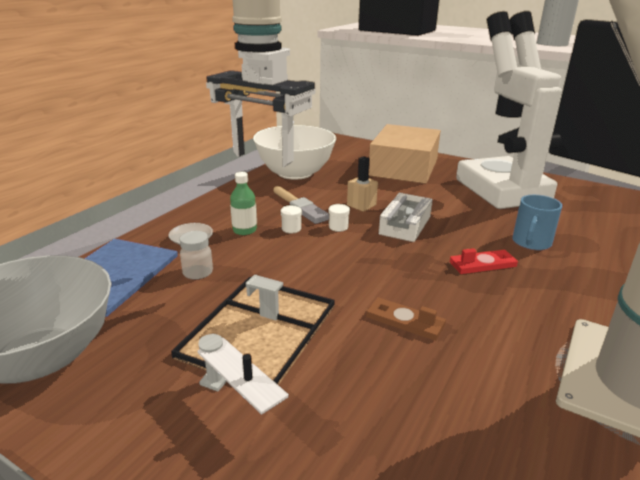

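Scene: dock with the grey slide at (195,350). Look-alikes are red (146,283) and brown (267,231), neither in the dock. Tool at (241,370) in holder (247,415), pots (302,345) and (378,340), bottle (452,330), jar (473,262), case (388,225) with the keeper open. Choosing the grey slide in the dock and the black-gripped tool.

Run:
```python
from h import *
P={}
for n in ('scene','side'):
    d=cam(n); C=cloud(d)
    for o in 'dock pin_tool holder pot1 bottle jar keeper_peg case'.split():
        for x in optics.cut_out(n,o)[:4]:
            m=cv2.erode(x['pixels'].astype(np.uint8),np.ones((3,3)))>0
            p=C[m&(d['z_map']>0)]
            if len(p)<10: continue
            zt=np.percentile(p[:,2],97); t=p[p[:,2]>zt-.012]
            r=cv2.minAreaRect((p[p[:,2]>0.006][:,:2]*1000).astype(np.float32))
            print(n,o,round(x['score'],2),'px',np.round(x['pixel']).astype(int),'n',len(p),'top',round(zt,3),'topmid',np.round((t.min(0)+t.max(0))/2,3),'rect',np.round(r[0]),np.round(r[1]),round(r[2],1))
    for o,h in (('slide_hole',.036),('slide_rib',.06),('keeper_hinge',.066),('keeper_peg',.102),('slide_bay',.004),('pot_bay',.004),('pot1',0),('holder',0),('case',0),('dock',0)):
        print(n,o,[(np.round(back(d,x['pixel'],h=h)[:2],3).tolist(),round(x['score'],2)) for x in optics.spot_point(n,o)[:5]])
```

```text
scene dock 0.55 px [192 354] n 4759 top 0.044 topmid [ 0.481 -0.285  0.04 ] rect [ 481. -285.] [ 79. 135.] 5.4
scene pin_tool 0.68 px [240 376] n 965 top 0.12 topmid [ 0.612 -0.328  0.115] rect [ 612. -328.] [25. 21.] 73.2
scene holder 0.64 px [248 416] n 2365 top 0.06 topmid [ 0.611 -0.33   0.055] rect [ 611. -328.] [49. 50.] 78.5
scene holder 0.26 px [305 346] n 1064 top 0.045 topmid [ 0.603 -0.198  0.04 ] rect [ 603. -198.] [40. 41.] 27.3
scene pot1 0.95 px [376 343] n 956 top 0.045 topmid [ 0.687 -0.138  0.04 ] rect [ 686. -138.] [37. 39.] 25.9
scene pot1 0.65 px [305 345] n 1050 top 0.045 topmid [ 0.603 -0.199  0.04 ] rect [ 603. -198.] [40. 41.] 27.3
scene bottle 0.97 px [454 326] n 2562 top 0.129 topmid [ 0.769 -0.078  0.124] rect [772. -85.] [47. 36.] 44.9
scene jar 0.56 px [474 259] n 1290 top 0.075 topmid [0.739 0.101 0.069] rect [740.  99.] [52. 50.] 72.7
scene case 0.96 px [393 224] n 5484 top 0.074 topmid [0.48  0.246 0.069] rect [512. 215.] [211. 295.] 6.3
scene case 0.56 px [191 354] n 4669 top 0.044 topmid [ 0.481 -0.286  0.04 ] rect [ 481. -286.] [ 79. 134.] 5.4
scen
[... 1841 characters left out ...]
.89 px [258 339] n 11389 top 0.076 topmid [0.474 0.254 0.084] rect [507. 224.] [215. 306.] 8.1
side slide_hole [([0.252, -0.196], 0.72), ([0.37, 0.068], 0.66)]
side slide_rib [([0.3, -0.143], 0.95), ([0.302, 0.076], 0.94), ([0.478, -0.253], 0.82), ([0.464, -0.262], 0.69)]
side keeper_hinge [([0.522, 0.302], 0.67), ([0.458, -0.204], 0.49)]
side keeper_peg [([0.439, 0.329], 0.73)]
side slide_bay [([0.546, 0.111], 0.72)]
side pot_bay [([0.526, 0.219], 0.75), ([0.572, 0.25], 0.32)]
side pot1 [([0.592, -0.178], 0.77), ([0.503, -0.379], 0.49)]
side holder [([0.614, -0.333], 0.87)]
side case [([0.538, 0.187], 0.94), ([0.483, -0.289], 0.69), ([0.572, 0.248], 0.64)]
side dock [([0.48, -0.289], 0.98)]
```

```bash
python3 -m crank '[-1,-0.85,-0.15,0,0,0,0,-1,-0.85,-0.15,0,0,0,0,-1,-0.85,-0.15,0,0,0,0,-1,-0.85,-0.15,0,0,0,0,-1,-0.85,-0.15,0,0,0,0]'
python3 -m crank '[-1,-0.85,-0.15,0,0,0,0,-1,-0.85,-0.15,0,0,0,0,-1,-0.85,-0.15,0,0,0,0,-1,-0.85,-0.15,0,0,0,0,-1,-0.85,-0.15,0,0,0,0]'
python3 -m crank '[-1,0,0,0,0,0,0,-1,0,0,0,0,0,0]'
python3 - <<'E'
from h import *
st(); d=cam('wrist'); cv2.imwrite('pics/w1.png',d['img']); print('cam',np.round(-d['R'].T@d['t'],3),np.round(d['R'],2).tolist())
for o in ('pin_tool','holder','pot1','slide','dock'):
    print(o,[(np.round(x['pixel']).astype(int).tolist(),round(x['score'],2)) for x in optics.boxes_of('wrist',o)[:5]])
E
```

```text
t: 3.92
tool_pos: [0.6272, -0.1286, 0.3028]
orientation: [0.0, 0.707, 0.707, 0.0]
ft_force: [0.7, -0.0, 0.6]
finger_gap: 0.0942
finger_force: 0.0
t: 4.33
tool_pos: [0.6047, -0.2562, 0.3027]
orientation: [0.0, 0.707, 0.707, 0.0]
ft_force: [0.7, 0.4, 0.1]
finger_gap: 0.0938
finger_force: 0.0
t: 4.5
tool_pos: [0.6042, -0.2571, 0.3026]
orientation: [0.0, 0.708, 0.706, -0.0]
ft_force: [0.2, 0.8, 0.6]
finger_gap: 0.0939
finger_force: 0.0
t 4.50 tcp [ 0.6042 -0.2571  0.3026] x [ 0.004  1.    -0.001] z [-0.    -0.001 -1.   ] F [0.2 0.8 0.6] gap 0.0939 ff 0.0 q7 0.38
cam [ 0.605 -0.186  0.385] [[1.0, -0.0, -0.0], [-0.0, -0.97, 0.25], [-0.0, -0.25, -0.97]]
pin_tool [([324, 306], 0.59)]
holder [([324, 275], 0.97)]
pot1 [([403, 97], 0.92), ([194, 235], 0.66), ([316, 162], 0.61)]
slide [([30, 166], 0.69), ([191, 231], 0.68)]
dock [([213, 240], 0.71)]
```

View pics/w1.png

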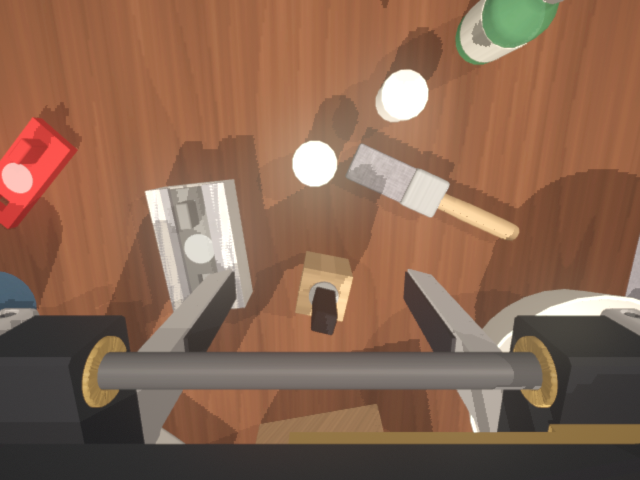

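Run:
```python
from h import *
d=cam('wrist'); C=cloud(d); im=d['img']
cv2.imwrite('pics/w1c.png',cv2.resize(im[170:350,130:370],None,fx=3,fy=3,interpolation=cv2.INTER_CUBIC))
def rect(p): r=cv2.minAreaRect((p[:,:2]*1000).astype(np.float32)); return np.round(r[0],1),np.round(r[1],1),round(r[2],1)
def box(x0,x1,y0,y1,z0,z1): 
    m=(C[...,0]>x0)&(C[...,0]<x1)&(C[...,1]>y0)&(C[...,1]<y1)&(C[...,2]>z0)&(C[...,2]<z1)&(d['z_map']>0)
    m=cv2.erode(m.astype(np.uint8),np.ones((2,2)))>0; return C[m]
print('tooltop',rect(box(.58,.64,-.36,-.29,.112,.13)))
print('holder',rect(box(.57,.65,-.38,-.28,.05,.064)))
print('docktop',rect(box(.40,.56,-.38,-.18,.038,.05)))
print('rib',rect(box(.45,.51,-.29,-.2,.053,.066)))
for q in ((.55,.65,-.25,-.15),(.65,.73,-.18,-.1)): print('pot',rect(box(*q,.04,.05)))
for o,h in (('slide_hole',.036),('slide_rib',.06),('release_top',.03)): print(o,[(np.round(x['pixel']),np.round(back(d,x['pixel'],h=h),3)) for x in optics.spot_point('wrist',o)[:4]])
```

```text
tooltop (array([ 608.3, -326.9]), array([19.6, 19.6]), 75.8)
holder (array([ 608.6, -327.3]), array([50.7, 49.2]), 78.4)
docktop (array([ 478.2, -285.8]), array([ 78., 133.]), 5.8)
rib (array([ 474.4, -246. ]), array([11.3, 25.4]), 6.0)
pot (array([ 600.5, -197.8]), array([41.1, 41. ]), 89.4)
pot (array([ 683.4, -136.4]), array([42.3, 41.4]), 45.3)
slide_hole [(array([206., 285.]), array([ 0.483, -0.323,  0.036]))]
slide_rib [(array([183., 220.]), array([ 0.474, -0.247,  0.06 ])), (array([ 18., 154.]), array([ 0.329, -0.185,  0.06 ])), (array([321., 280.]), array([ 0.607, -0.308,  0.06 ]))]
release_top []
```

View pics/w1c.png

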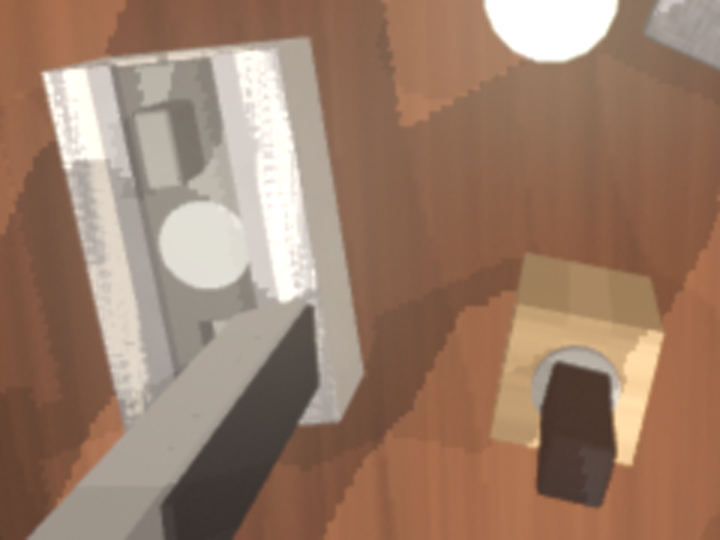

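The crop confirms the grey slide (rib at (160,150), hole just right of (210,330)) in the white dock, and the black-gripped tool in the wooden holder. Reaching for the tool.

```bash
python3 -m crank '[-1,-1,0,0,0,0,0,-1,-1,0,0,0,0,0,-1,-0.33,0.14,0,0,0,0,-1,0,0,0,0,0,0.072,-1,0,0,0,0,0,0.072]' >/dev/null
python3 -m crank '[-1,0,0,0.9,0,0,0,-1,0,0,0.9,0,0,0,-1,0,0,0,0,0,0,-1,0,0,0,0,0,0]'>/dev/null
python3 - <<'E'
from h import *
st(); d=cam('wrist'); C=cloud(d); m=(C[...,2]>.112)&(C[...,2]<.126)&(abs(C[...,0]-.608)<.03)&(abs(C[...,1]+.327)<.03)
r=cv2.minAreaRect((C[m][:,:2]*1000).astype(np.float32)); print(r)
E
```

```text
t 5.75 tcp [ 0.6086 -0.3243  0.2475] x [0.224 0.975 0.001] z [-0.003  0.002 -1.   ] F [ 0.5 -0.8  0. ] gap 0.0939 ff 0.0 q7 0.28
((608.2781372070312, -327.25433349609375), (20.193552017211914, 19.7435302734375), 76.3052749633789)
```

```bash
python3 -m crank '[-1,-0.1,0,0.5,0,0,0,-1,0,0,0.7,0,0,0,-1,0,0,0.7,0,0,0,-1,0,0,0.58,0,0,0,-1,0,0,0,0,0,0]' 45 | head -2
python3 -m crank '[1,0,0,0,0,0,0,1,0,0,0,0,0,0,1,0,0,0,0,0,0,1,0,0,0,0,0,0,1,0,0,0,0,0,0]' 45
python3 -m crank '[1,0,0,0,0,0,0,1,0,0,0,0,0,0,1,0,0,0,0,0,0]' 45; python3 -c "
from h import *
st()"
```

```text
t: 6.22
tool_pos: [0.6078, -0.3273, 0.1727]
t: 6.63
tool_pos: [0.6091, -0.3281, 0.1756]
orientation: [0.001, 0.782, 0.623, 0.0]
ft_force: [0.1, 0.2, 0.0]
finger_gap: 0.0642
finger_force: 0.0
t: 6.88
tool_pos: [0.6086, -0.3278, 0.1744]
orientation: [0.0, 0.782, 0.623, 0.0]
ft_force: [-0.4, 0.4, -0.5]
finger_gap: 0.0442
finger_force: 0.0
t 6.88 tcp [ 0.6086 -0.3278  0.1744] x [0.224 0.975 0.   ] z [ 0. -0. -1.] F [-0.4  0.4 -0.5] gap 0.0442 ff 0.0 q7 0.29
```

```bash
python3 -m crank '[1,0,0,0,0,0,0,1,0,0,0,0,0,0,1,0,0,0,0,0,0,1,0,0,0,0,0,0,1,0,0,0,0,0,0]' 45
python3 -m crank '[1,0,0,-0.3,0,0,0,1,0,0,-0.6,0,0,0,1,0,0,-0.8,0,0,0,1,0,0,-0.8,0,0,0,1,0,0,0,0,0,0]' 45;  python3 -c "
from h import *
st()
d=cam('side');C=cloud(d);
for x in optics.cut_out('side','pin_tool')[:1]:
  p=C[x['pixels']&(d['z_map']>0)]; print(x['score'],p.min(0),p.max(0))
"
```

```text
t: 7.3
tool_pos: [0.6085, -0.3278, 0.1742]
orientation: [-0.0, 0.782, 0.623, -0.0]
ft_force: [-0.0, 0.1, -0.5]
finger_gap: 0.02
finger_force: 45.0
t: 7.72
tool_pos: [0.6108, -0.3292, 0.2552]
orientation: [0.004, 0.782, 0.623, 0.002]
ft_force: [0.7, -1.1, -1.4]
finger_gap: 0.0198
finger_force: 45.0
t 7.72 tcp [ 0.6108 -0.3292  0.2552] x [ 0.224  0.974 -0.002] z [ 0.008 -0.004 -1.   ] F [ 0.7 -1.1 -1.4] gap 0.0198 ff 45.0 q7 0.29
0.84 [ 5.98256995e-01 -6.91018213e-01  4.26827834e-04] [ 0.78810322 -0.3120547   0.20214219]
```

```bash
python3 -m crank '[1,-0.137,-0.852,0,0,0,0,1,-0.137,-0.852,0,0,0,0,1,-0.137,-0.852,0,0,0,0,1,-0.137,-0.852,0,0,0,0,1,-0.137,-0.852,0,0,0,0]' 45 >/dev/null
python3 -m crank '[1,0,0,0,0,0,-0.069,1,0,0,0,0,0,-0.069,1,0,0,0,0,0,-0.069,1,0,0,0,0,0,0,1,0,0,0,0,0,0]' 45 >/dev/null
python3 - <<'E'
from h import *
s,M=st(); p=np.array(s['tool_pos']); t=np.array([.4817,-.3206,p[2]])-p; print('delta tool',np.round(M.T@t/.03,3))
for n in ('scene','side','wrist'):
    d=cam(n); x=optics.spot_point(n,'slide_hole'); print(n,[(np.round(back(d,a['pixel'],h=.036)[:2],4),round(a['score'],2)) for a in x[:4]])
    if n=='scene':
        cv2.imwrite('pics/s2.png',cv2.resize(d['img'][230:410,90:330],None,fx=3,fy=3)); print('tip px',proj(d,p-[0,0,.1662])-[90,230])
E
```

```text
t 8.65 tcp [ 0.4788 -0.3189  0.2483] x [-0.096  0.995  0.002] z [-0.001  0.001 -1.   ] F [ 0.7 -0.6 -0.5] gap 0.0201 ff 45.0 q7 0.63
delta tool [-0.066  0.09  -0.   ]
scene [(array([ 0.2841, -0.2548]), 0.97), (array([ 0.4793, -0.32  ]), 0.65), (array([0.409 , 0.0084]), 0.62)]
tip px [[ 77.88498795 100.15414231]]
side [(array([ 0.4761, -0.3068]), 0.79), (array([0.3687, 0.068 ]), 0.74), (array([ 0.2508, -0.1867]), 0.65)]
wrist [(array([ 0.2729, -0.2372]), 0.98), (array([ 0.4779, -0.323 ]), 0.87), (array([ 0.4774, -0.2814]), 0.2)]
```

View pics/s2.png

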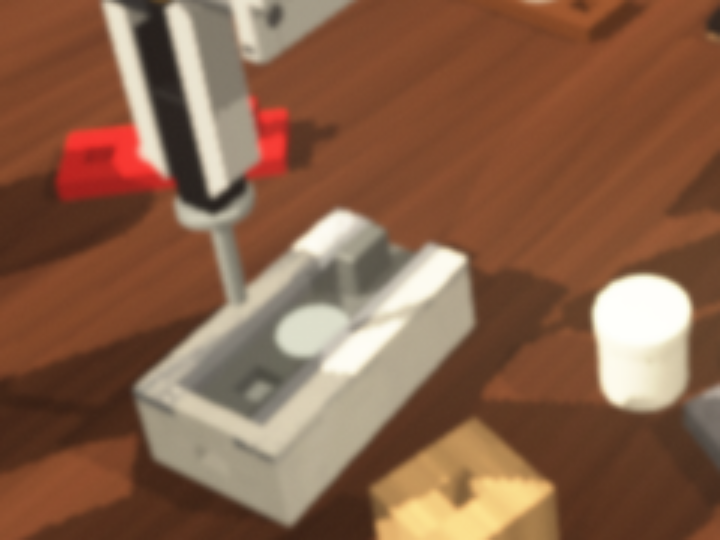

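Pin hangs straight, tip at crop (237,303) as predicted; the slide's hole with the stud is at crop (260,388).

Run:
```python
from h import *
s,M=st(); p=np.array(s['tool_pos']); d=cam('scene')
b=d['img'][340:375,160:200]; g=cv2.cvtColor(b,cv2.COLOR_BGR2GRAY); print(g[8:28,6:30])
for px in ((176.5,359),(175.7,358.3)): print(np.round(back(d,px,h=.036)-[0,0,0],4),np.round(back(d,px,h=.030),4))
for q in ((.4817,-.3206),(.4795,-.3215)): print(proj(d,[[*q,.036],[*q,.03]]))
```

```text
t 8.95 tcp [ 0.4794 -0.319   0.2491] x [-0.098  0.995  0.   ] z [-0.  0. -1.] F [-0.7  0.6 -0.8] gap 0.0194 ff 45.0 q7 0.63
[[112 107 106 104 103 102 102 101 102 102 101 102 102 103 102 102 104 107
  117 131 147 162 174 179]
 [107 105 103 103 102 102 102 102 102 103 101 102 102 102 102 103 103 104
  105 109 117 125 132 137]
 [105 102 101 101 102 102 101 102 101 101 101 101 102 102 103 103 102 103
  103 103 105 106 107 108]
 [102 102 103 101 103 102 101 100  97  96  96  98 100 100 101 102 104 103
  103 104 104 103 101 101]
 [101 101 101 101 102 101 100  97  92  88  87  90  94  97 100 101 103 103
  103 103 103 101 100 103]
 [101 100 102 100 100 100  97  91  86  80  79  81  85  89  93  97 100 102
  101 101 100 101 104 110]
 [101 101 101 101 100  96  91  86  82  77  75  76  77  80  85  90  93  97
  100 100 100 104 111 119]
 [101 101 101  99  96  92  86  83  81  79  77  78  77  76  78  80  84  90
   96  99 104 110 119 126]
 [101 101  99  96  92  86  83  82  85  91  94  90  86  79  77  77  81  86
   94 102 111 121 125 128]
 [101 100  96  92  86  82  83  87  98 111 119 116 106  95  87  82  
[... 566 characters left out ...]
10 118 125 126 122 111 105 109 116 122 126 128
  135 151 172 190 201 207]
 [103 102 101 100 100 101 102 106 108 109 106 105 109 117 123 126 128 136
  151 171 190 202 206 208]
 [114 108 104 102 101 101 100 100  99  98 102 108 117 124 127 129 136 150
  172 190 201 206 208 209]
 [144 129 117 108 103 101 100  96  95  98 108 117 125 127 130 137 151 172
  190 202 206 208 208 208]
 [177 163 146 128 117 107 101  96  98 106 118 124 127 130 137 152 172 190
  202 206 208 207 208 208]]
[ 0.4855 -0.3207  0.036 ] [ 0.4804 -0.3174  0.03  ]
[ 0.4837 -0.3204  0.036 ] [ 0.4786 -0.3171  0.03  ]
[[174.55273653 357.74212997]
 [175.31771021 360.95749052]]
[[172.86208895 357.47651547]
 [173.63537289 360.69128323]]
```

```bash
python3 -m crank '[1,-0.06,0.07,0,0,0,0,1,0,0,0.7,0,0,0,1,0,0,0.7,0,0,0,1,0,0,0,0,0,0]' 50 |head -4
python3 -m crank '[1,0,0,0.2,0,0,0,1,0,0,0.1,0,0,0,1,0,0,0,0,0,0]' 50 
python3 -c "
from h import *
s,M=st();print('tip',s['tool_pos'][2]-.1662)"
```

```text
t: 9.33
tool_pos: [0.4801, -0.3197, 0.2042]
orientation: [-0.003, 0.671, 0.741, -0.001]
ft_force: [-0.3, 0.7, -1.4]
t: 9.58
tool_pos: [0.4818, -0.3209, 0.1984]
orientation: [0.0, 0.671, 0.741, 0.0]
ft_force: [0.6, 0.5, -0.9]
finger_gap: 0.0198
finger_force: 50.0
t 9.58 tcp [ 0.4818 -0.3209  0.1984] x [-0.099  0.995 -0.   ] z [ 0. -0. -1.] F [ 0.6  0.5 -0.9] gap 0.0198 ff 50.0 q7 0.63
tip 0.03224611333303931
```

```bash
python3 -m crank '[1,0,0,0.15,0,0,0,1,0,0,0.15,0,0,0,1,0,0,0.15,0,0,0,1,0,0,0,0,0,0,1,0,0,0,0,0,0]' 50 
python3 -c "
from h import *
s,M=st();print('tip',s['tool_pos'][2]-.1662)"
```

```text
t: 10.0
tool_pos: [0.4824, -0.3212, 0.1852]
orientation: [0.001, 0.671, 0.741, 0.0]
ft_force: [1.4, -1.0, 4.1]
finger_gap: 0.0196
finger_force: 50.0
t 10.00 tcp [ 0.4824 -0.3212  0.1852] x [-0.099  0.995 -0.001] z [ 0.002 -0.001 -1.   ] F [ 1.4 -1.   4.1] gap 0.0196 ff 50.0 q7 0.63
tip 0.0190075775155856
```

```bash
python3 -m crank '[1,0.15,0,0,0,0,0,1,0.15,0,0,0,0,0,1,0.15,0,0,0,0,0,1,0,0,0,0,0,0]' 50 
python3 -c "
from h import *
s,M=st();print('tip',s['tool_pos'][2]-.1662)"
```

```text
t: 10.33
tool_pos: [0.4799, -0.3061, 0.1845]
orientation: [-0.001, 0.671, 0.742, -0.0]
ft_force: [1.1, -1.9, 2.1]
finger_gap: 0.0199
finger_force: 50.0
t 10.33 tcp [ 0.4799 -0.3061  0.1845] x [-0.1    0.995  0.001] z [-0.001  0.001 -1.   ] F [ 1.1 -1.9  2.1] gap 0.0199 ff 50.0 q7 0.61
tip 0.018339086748699107
```

Moved 15 mm with low resistance; continuing.

```bash
python3 -m crank '[1,0.3,0,0,0,0,0,1,0.3,0,0,0,0,0,1,0.3,0,0,0,0,0,1,0.3,0,0,0,0,0,1,0.3,0,0,0,0,0]' 50 |sed -n 2,4p
python3 -m crank '[1,0.3,0,0,0,0,0,1,0.1,0,0,0,0,0,1,0,0,0,0,0,0]' 50 |sed -n 2,4p
python3 - <<'E'
from h import *
s,M=st();print('tip',s['tool_pos'][2]-.1662)
d=cam('scene'); cv2.imwrite('pics/s3.png',cv2.resize(d['img'][230:410,90:330],None,fx=3,fy=3))
C=cloud(d); m=(C[...,2]>.051)&(C[...,2]<.066)&(C[...,0]>.43)&(C[...,0]<.51)&(C[...,1]>-.24)&(C[...,1]<-.12); print(C[m].mean(0),m.sum())
E
```

```text
tool_pos: [0.4754, -0.2603, 0.1844]
orientation: [-0.001, 0.671, 0.742, 0.0]
ft_force: [-0.4, -0.1, -1.2]
tool_pos: [0.4746, -0.2489, 0.1847]
orientation: [-0.001, 0.671, 0.742, 0.0]
ft_force: [-0.0, 0.0, -0.7]
t 11.00 tcp [ 0.4746 -0.2489  0.1847] x [-0.101  0.995  0.001] z [-0.001  0.001 -1.   ] F [-0.   0.  -0.7] gap 0.0205 ff 50.0 q7 0.53
tip 0.018500036675012627
[ 0.46535522 -0.1780657   0.0559507 ] 115
```

View pics/s3.png

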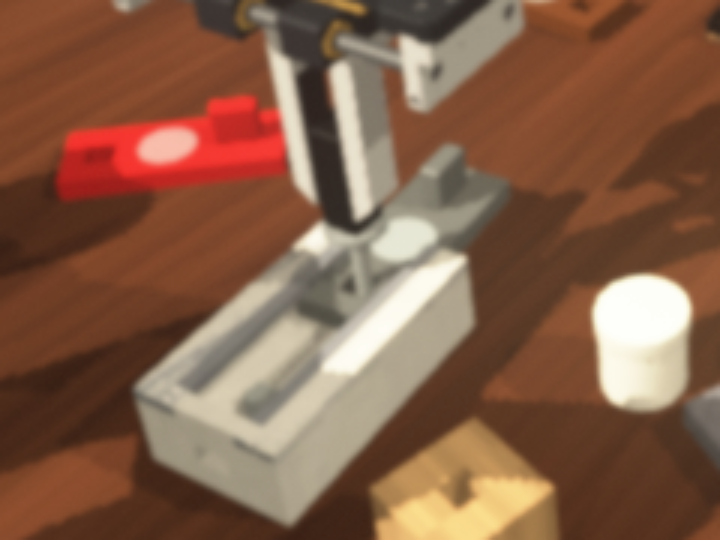

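Slide is about 68 mm out, with its rib clear of the dock at crop (448,175). Returning the tool.

```bash
python3 -m crank '[1,-0.08,0,0,0,0,0,1,0,0,-0.5,0,0,0,1,0,0,-1,0,0,0,1,0,0,-1,0,0,0,1,0,0,0,0,0,0]' 50 |sed -n 2,4p
python3 -m crank '[1,-0.593,0.835,0,0,0,0,1,-0.593,0.835,0,0,0,0,1,-0.593,0.835,0,0,0,0,1,-0.593,0.835,0,0,0,0,1,-0.55,0.835,0,0,0,0]' 50 |sed -n 2,4p
python3 -m crank '[1,0,0,0,0,0,0,1,0,0,0,0,0,0]' 50 >/dev/null
python3 - <<'E'
from h import *
s,M=st(); p=np.array(s['tool_pos']); t=np.array([.6085,-.3277,p[2]])-p; print('delta tool',np.round(M.T@t/.03,3),'tip',p[2]-.1662)
E
```

```text
tool_pos: [0.4772, -0.2551, 0.2646]
orientation: [0.005, 0.672, 0.741, 0.001]
ft_force: [0.9, 1.1, -0.3]
tool_pos: [0.6088, -0.3295, 0.2592]
orientation: [-0.0, 0.672, 0.741, -0.0]
ft_force: [1.0, -0.3, -0.6]
t 12.05 tcp [ 0.6084 -0.3287  0.2582] x [-0.098  0.995  0.001] z [-0.001  0.    -1.   ] F [-0.3  0.5 -1.3] gap 0.0201 ff 50.0 q7 0.56
delta tool [0.033 0.008 0.   ] tip 0.09198076020257032
```

```bash
python3 -m crank '[1,0.033,0.008,0,0,0,0,1,0,0,0.6,0,0,0,1,0,0,0.6,0,0,0,1,0,0,0.3,0,0,0,1,0,0,0,0,0,0]' 50 |sed -n 2,4p
python3 -m crank '[1,0,0,0.5,0,0,0,1,0,0,0.4,0,0,0,1,0,0,0.37,0,0,0,1,0,0,0,0,0,0,1,0,0,0,0,0,0]' 50 |sed -n 2,4p
```

```text
tool_pos: [0.6062, -0.3258, 0.2125]
orientation: [-0.003, 0.671, 0.741, -0.001]
ft_force: [0.3, -0.3, -1.3]
tool_pos: [0.6081, -0.3267, 0.1763]
orientation: [-0.001, 0.671, 0.741, -0.0]
ft_force: [0.4, -0.2, 0.5]
```

```bash
python3 -m crank '[1,0,0,0.04,0,0,0,1,0,0,0,0,0,0]' 10 |sed -n 2,4p
python3 -m crank '[0.3,0,0,0,0,0,0,0.3,0,0,0,0,0,0,0.3,0,0,0,0,0,0,0.3,0,0,0,0,0,0,0.3,0,0,0,0,0,0]' |sed -n 2,5p
python3 -m crank '[-0.2,0,0,0,0,0,0,-0.2,0,0,0,0,0,0,-0.2,0,0,-0.5,0,0,0,-0.2,0,0,-1,0,0,0,-0.2,0,0,-1,0,0,0]'|sed -n 2,5p
python3 -m crank '[-0.2,0,0,-1,0,0,0,-0.2,0,0,-0.6,0,0,0,-0.2,0,0,0,0,0,0]'|sed -n 2,5p
python3 - <<'E'
from h import *
st(); d=cam('wrist'); C=cloud(d)
def rect(x0,x1,y0,y1,z0,z1):
    m=(C[...,0]>x0)&(C[...,0]<x1)&(C[...,1]>y0)&(C[...,1]<y1)&(C[...,2]>z0)&(C[...,2]<z1); p=C[m]
    r=cv2.minAreaRect((p[:,:2]*1000).astype(np.float32)); return np.round(r[0],1),np.round(r[1],1),round(r[2],1)
print('tool',rect(.58,.64,-.36,-.29,.10,.13)); print('rib',rect(.44,.50,-.24,-.12,.053,.066))
for q in ((.55,.65,-.25,-.15),(.65,.73,-.18,-.1)): print('pot',rect(*q,.04,.05))
cv2.imwrite('pics/w4.png',d['img'])
E
```

```text
tool_pos: [0.6086, -0.3269, 0.1759]
orientation: [0.0, 0.671, 0.741, 0.0]
ft_force: [-0.8, 0.6, -1.2]
tool_pos: [0.6084, -0.3268, 0.1756]
orientation: [0.0, 0.671, 0.741, 0.0]
ft_force: [-0.3, 0.4, -0.1]
finger_gap: 0.033
tool_pos: [0.6076, -0.3264, 0.25]
orientation: [-0.002, 0.671, 0.741, -0.0]
ft_force: [0.1, -1.3, 1.2]
finger_gap: 0.0561
tool_pos: [0.6103, -0.3279, 0.3037]
orientation: [0.004, 0.671, 0.741, 0.001]
ft_force: [-0.0, -0.1, 1.0]
finger_gap: 0.0563
t 14.13 tcp [ 0.6103 -0.3279  0.3037] x [-0.099  0.995 -0.005] z [ 0.008 -0.004 -1.   ] F [-0.  -0.1  1. ] gap 0.0563 ff 0.0 q7 0.56
tool (array([ 608.8, -326.3]), array([19.9, 19.8]), 5.5)
rib (array([ 462.1, -176.8]), array([12.6, 26.3]), 10.9)
pot (array([ 600. , -197.7]), array([42.3, 43.3]), 4.5)
pot (array([ 683.2, -139.9]), array([43.1, 35.3]), 4.9)
```

View pics/w4.png

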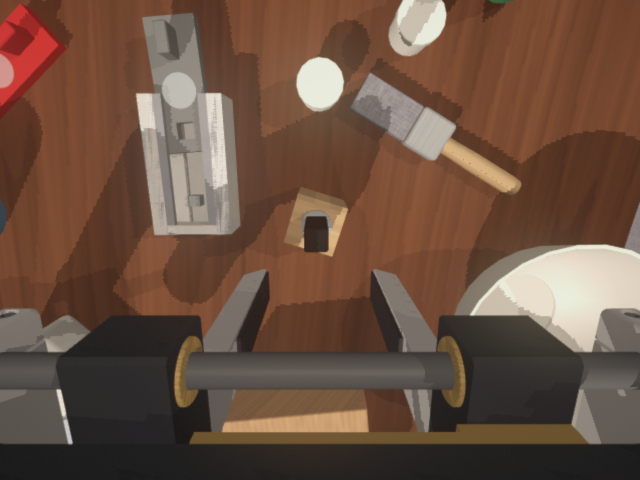

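Tool stands in its holder (316,235); the slide extends from the dock with its rib at (162,38). Moving over the rib.

```bash
python3 -m crank '[-0.2,0.917,-0.73,0,0,0,0,-0.2,0.917,-0.73,0,0,0,0,-0.2,0.917,-0.73,0,0,0,0,-0.2,0.917,-0.73,0,0,0,0,-0.2,0.917,-0.73,0,0,0,0]' |sed -n 2,3p
python3 -m crank '[-0.2,0.917,-0.73,0,0,0,0,-0.2,0,0,0.9,0,0,0,-0.2,0,0,0.9,0,0,0,-0.2,0,0,0,0,0,0,-0.2,0,0,0,0,0,0]'|sed -n 2,3p
python3 - <<'E'
from h import *
s,M=st(); p0=np.array(s['tool_pos'])
for n in ('wrist','scene','side'):
    d=cam(n); C=cloud(d)
    m=(C[...,0]>.43)&(C[...,0]<.50)&(C[...,1]>-.215)&(C[...,1]<-.14)&(C[...,2]>.05)&(C[...,2]<.066); p=C[m]
    if len(p)<20: print(n,len(p)); continue
    r=cv2.minAreaRect((p[:,:2]*1000).astype(np.float32)); print(n,len(p),np.round(r[0],1),np.round(r[1],1),round(r[2],1),'zmax',np.percentile(p[:,2],90))
    if n=='wrist': t=np.array([*np.array(r[0])/1000,p0[2]])-p0; print(np.round(M.T@t/.03,3))
E
```

```text
tool_pos: [0.4836, -0.1993, 0.2969]
orientation: [-0.001, 0.671, 0.741, -0.001]
tool_pos: [0.4601, -0.1752, 0.243]
orientation: [-0.002, 0.671, 0.741, -0.001]
t 15.02 tcp [ 0.4601 -0.1752  0.243 ] x [-0.099  0.995  0.002] z [-0.005  0.001 -1.   ] F [0.5 0.8 0.4] gap 0.0568 ff 0.0 q7 0.40
wrist 471 [ 461.3 -176.4] [11.9 25.7] 10.3 zmax 0.05947603058197534
[-0.045  0.035 -0.   ]
scene 125 [ 464.4 -176.3] [12.2 25.8] 8.1 zmax 0.057882371518650194
side 65 [ 461.9 -173.5] [12.4 25.7] 8.4 zmax 0.05983388628439302
```

```bash
python3 -m crank '[-0.2,-0.04,0.04,0.8,0,0,-0.02,-0.2,0,0,0.8,0,0,0,-0.2,0,0,0.8,0,0,0,-0.2,0,0,0.8,0,0,0,-0.2,0,0,0.34,0,0,0]' |sed -n 2,4p
python3 -m crank '[-0.2,0,0,0,0,0,0,1,0,0,0,0,0,0,1,0,0,0,0,0,0,1,0,0,0,0,0,0,1,0,0,0,0,0,0]' 30|sed -n 2,6p
python3 -m crank '[1,0,0,0,0,0,0,1,0,0,0,0,0,0,1,0,0,0,0,0,0,1,0,0,0,0,0,0,1,0,0,0,0,0,0]' 30|sed -n 2,6p
```

```text
tool_pos: [0.4624, -0.1767, 0.1368]
orientation: [-0.001, 0.66, 0.752, -0.0]
ft_force: [1.2, 0.1, 0.7]
tool_pos: [0.4633, -0.1769, 0.1395]
orientation: [0.001, 0.66, 0.752, 0.0]
ft_force: [0.2, 0.1, 0.6]
finger_gap: 0.0328
finger_force: 0.0
tool_pos: [0.4627, -0.1767, 0.1385]
orientation: [0.0, 0.66, 0.752, 0.0]
ft_force: [-1.1, 0.7, 2.7]
finger_gap: 0.0116
finger_force: 29.9
```

```bash
python3 -m crank '[1,0.3,0.01,0,0,0,0,1,0.3,0.01,0,0,0,0,1,0.4,0.012,0,0,0,0,1,0.5,0.015,0,0,0,0,1,0.5,0.015,0,0,0,0]' 35|sed -n 2,4p
python3 -m crank '[1,0.4,0.012,0,0,0,0,1,0,0,0,0,0,0]' 35|sed -n 2,6p
python3 - <<'E'
from h import *
st(); d=cam('scene'); cv2.imwrite('pics/s5.png',cv2.resize(d['img'][190:400,100:380],None,fx=2.6,fy=2.6))
E
```

```text
tool_pos: [0.4561, -0.1152, 0.138]
orientation: [-0.001, 0.659, 0.752, -0.0]
ft_force: [0.1, -0.3, -0.3]
tool_pos: [0.4547, -0.1011, 0.138]
orientation: [-0.002, 0.658, 0.753, 0.0]
ft_force: [-0.9, 0.4, -0.3]
finger_gap: 0.0115
finger_force: 34.9
t 17.00 tcp [ 0.4547 -0.1011  0.138 ] x [-0.135  0.991  0.003] z [-0.002  0.002 -1.   ] F [-0.9  0.4 -0.3] gap 0.0115 ff 34.9 q7 0.31
```

View pics/s5.png

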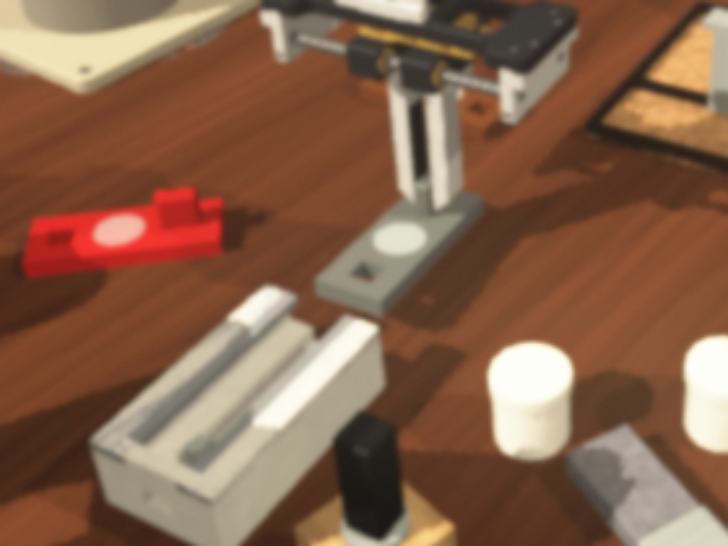

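Slide is free of the dock, held level by the rib at (425,195); lifting and turning it 90°.

```bash
python3 -m crank '[1,0,0,-0.4,0,0,0,1,0,0,-1,0,0,0,1,0,0,-1,0,0,0,1,0,0,-1,0,0,0,1,0,0,-0.4,0,0,0.07]' 35|sed -n 2,4p
python3 -m crank '[1,0,0,0,0,0,0.075,1,0,0,0,0,0,0.075,1,0,0,0,0,0,0.075,1,0,0,0,0,0,0.075,1,0,0,0,0,0,0.075]' |sed -n 2,3p
python3 -m crank '[1,0,0,0,0,0,0.075,1,0,0,0,0,0,0.075,1,0,0,0,0,0,0.075,1,0,0,0,0,0,0.075,1,0,0,0,0,0,0.075]' |sed -n 2,3p
python3 -m crank '[1,0,0,0,0,0,0.075,1,0,0,0,0,0,0.075,1,0,0,0,0,0,0,1,0,0,0,0,0,0]' |sed -n 2,6p
python3 - <<'E'
from h import *
st()
for n in ('side','scene'):
    d=cam(n); C=cloud(d); g=d['img'].max(-1)
    m=(C[...,2]>.007)&(C[...,2]<.022)&(C[...,0]>.40)&(C[...,0]<.68)&(C[...,1]>.03)&(C[...,1]<.34)&(d['z_map']>0)
    p=C[m&(g<70)]; r=cv2.minAreaRect((p[:,:2]*1000).astype(np.float32)); print(n,len(p),np.round(r[0],1),np.round(r[1],1),round(r[2],1))
    # catch post top and keeper plate
    m2=(C[...,2]>.07)&(C[...,2]<.082)&(abs(C[...,0]-.54)<.05)&(abs(C[...,1]-.15)<.05); print(' post',np.round(C[m2].mean(0),4),m2.sum())
    m3=(C[...,2]>.058)&(C[...,2]<.071)&(C[...,0]>.34)&(C[...,0]<.58)&(C[...,1]>.26)&(C[...,1]<.42); q=C[m3]; r=cv2.minAreaRect((q[:,:2]*1000).astype(np.float32)); print(' keeper',len(q),np.round(r[0],1),np.round(r[1],1),round(r[2],1))
E
```

```text
tool_pos: [0.4565, -0.106, 0.2555]
orientation: [0.002, 0.701, 0.714, 0.001]
ft_force: [0.1, -0.3, -1.7]
tool_pos: [0.4552, -0.1056, 0.2523]
orientation: [0.0, 0.879, 0.477, -0.0]
tool_pos: [0.4552, -0.1056, 0.2523]
orientation: [0.0, 0.979, 0.202, -0.0]
tool_pos: [0.4553, -0.1052, 0.2522]
orientation: [0.0, 0.996, 0.09, -0.0]
ft_force: [-1.5, -0.5, -0.6]
finger_gap: 0.0116
finger_force: 34.9
t 18.63 tcp [ 0.4553 -0.1052  0.2522] x [ 0.984  0.179 -0.   ] z [-0. -0. -1.] F [-1.5 -0.5 -0.6] gap 0.0116 ff 34.9 q7 -0.85
side 1499 [535.3 183.1] [172.  223.6] 7.0
 post [0.5364 0.1613 0.0757] 403
 keeper 2654 [461.7 321.9] [ 41.2 154.8] 73.4
scene 789 [536.9 181.7] [169.3 223.7] 6.4
 post [0.5416 0.1563 0.074 ] 243
 keeper 586 [465.  319.4] [ 44.7 155.6] 71.2
```

```bash
python3 -m crank '[1,0,0,0,0,0,0.04,1,0.622,-0.855,0,0,0,0,1,0.622,-0.855,0,0,0,0,1,0.622,-0.855,0,0,0,0,1,0.622,-0.855,0,0,0,0]' 35|sed -n 2,4p
python3 -m crank '[1,0.622,-0.855,0,0,0,0,1,0.622,-0.855,0,0,0,0,1,0.622,-0.855,0,0,0,0,1,0.622,-0.855,0,0,0,0,1,0,0,0,0,0,0]' |sed -n 2,3p
python3 -m crank '[1,0,0,0.9,0,0,0,1,0,0,0.9,0,0,0,1,0,0,0,0,0,0,1,0,0,0,0,0,0]' |sed -n 2,3p
python3 - <<'E'
from h import *
s,M=st(); p=np.array(s['tool_pos']); t=np.array([.5796,.1161,p[2]])-p; print('delta tool',np.round(M.T@t/.03,3))
d=cam('scene'); cv2.imwrite('pics/s6.png',cv2.resize(d['img'][130:310,280:520],None,fx=3,fy=3))
c=np.array([.5365,.1825,0]); R_=R.from_euler('z',6.7,degrees=True).as_matrix()
for k in ([-84,-110,14],[84,-110,14],[84,110,14],[0,-34,76],[0,-71,4]): print(k,np.round((proj(d,c+R_@np.array(k)/1000)[0]-[280,130])*3))
E
```

```text
tool_pos: [0.5184, 0.0065, 0.2524]
orientation: [-0.0, 0.998, 0.058, 0.0]
ft_force: [1.2, -0.9, -1.3]
tool_pos: [0.5826, 0.1236, 0.2516]
orientation: [-0.002, 0.998, 0.063, 0.001]
tool_pos: [0.5794, 0.1155, 0.1974]
orientation: [0.0, 0.998, 0.058, -0.002]
t 19.90 tcp [0.5794 0.1155 0.1974] x [ 0.993  0.115 -0.003] z [-0.003 -0.001 -1.   ] F [-0.3  0.6 -0.6] gap 0.0119 ff 34.9 q7 -1.28
delta tool [ 0.009 -0.02  -0.   ]
[-84, -110, 14] [135. 319.]
[84, -110, 14] [388. 388.]
[84, 110, 14] [485. 228.]
[0, -34, 76] [308. 211.]
[0, -71, 4] [280. 335.]
```

View pics/s6.png

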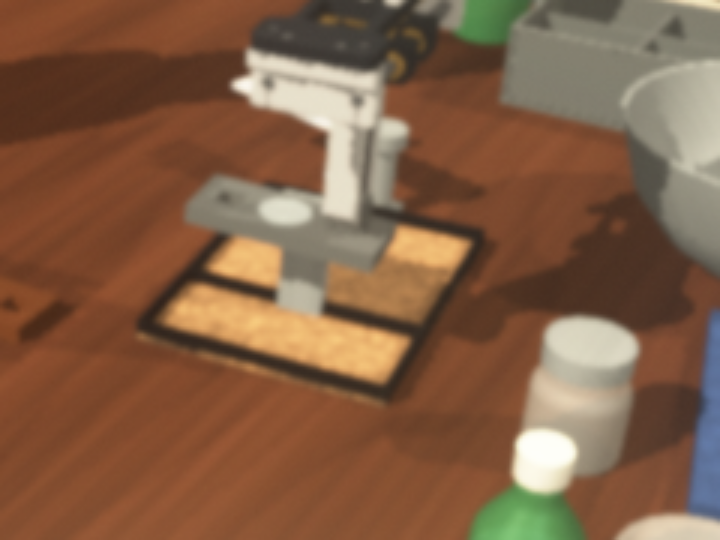

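Case corners in the crop (142,327), (388,393), (483,233) match my fitted pose. Lowering the slide into the narrow bay.

```bash
python3 -m crank '[1,0,0,0.7,0,0,0,1,0,0,0.7,0,0,0,1,0,0,0.7,0,0,0,1,0,0,0.3,0,0,0,1,0,0,0.15,0,0,0]' 35|sed -n 2,4p
python3 -m crank '[1,0,0,0.05,0,0,0,1,0,0,0,0,0,0,1,0,0,0,0,0,0]' |sed -n 2,4p
```

```text
tool_pos: [0.5805, 0.1158, 0.1219]
orientation: [-0.0, 0.998, 0.057, 0.0]
ft_force: [-0.4, 0.5, -1.1]
tool_pos: [0.5812, 0.116, 0.1216]
orientation: [-0.0, 0.998, 0.057, 0.001]
ft_force: [0.8, 0.8, -1.2]
```

```bash
python3 -m crank '[1,0,0,0.06,0,0,0,1,0,0,0.04,0,0,0,1,0,0,0,0,0,0,1,0,0,0,0,0,0]' 35|sed -n 2,4p
python3 -m crank '[1,0,0,0.03,0,0,0,1,0,0,0,0,0,0,1,0,0,0,0,0,0]' 10|sed -n 2,4p
```

```text
tool_pos: [0.5809, 0.116, 0.1199]
orientation: [-0.001, 0.998, 0.057, 0.001]
ft_force: [-3.7, -0.4, 14.8]
tool_pos: [0.5814, 0.1161, 0.119]
orientation: [-0.001, 0.998, 0.057, 0.002]
ft_force: [-4.1, -0.3, 12.5]
```

```bash
python3 -m crank '[1,0,0,-0.04,0,0,0,0.4,0,0,0,0,0,0,0.4,0,0,0,0,0,0,0.4,0,0,0,0,0,0,0.4,0,0,0,0,0,0]' 10|sed -n 2,5p
python3 -m crank '[0.4,0,0,-0.5,0,0,0,0.4,0,0,-1,0,0,0,0.4,0,0,-1,0,0,0,0.4,0,0,-1,0,0,0,0,0,0,-1,0,0,0]'|sed -n 2,5p
python3 -m crank '[-1,-0.5,0.9,-0.6,0,0,0,-1,-0.5,0.9,0,0,0,0,-1,0,0.9,0,0,0,0,-1,0,0.9,0,0,0,0,-1,0,0.9,0,0,0,0]'|sed -n 2,5p
python3 - <<'E'
from h import *
st()
d=cam('wrist'); C=cloud(d); cv2.imwrite('pics/w7.png',d['img'])
c=np.array([.5365,.1825,0]); R_=R.from_euler('z',6.7,degrees=True).as_matrix()
L=(C-c)@R_*1000
m=(L[...,2]>10)&(L[...,2]<22)&(abs(L[...,0])<78)&(L[...,1]<-38)&(L[...,1]>-104); r=cv2.minAreaRect(L[m][:,:2].astype(np.float32)); print('slide in case frame',r,np.median(L[m][:,2]))
for n in ('scene','wrist'):
    if n=='scene': d=cam(n);
    C=cloud(d)
    for q in ((.54,.66,-.26,-.14),(.63,.74,-.2,-.08)):
        p=C[(C[...,0]>q[0])&(C[...,0]<q[1])&(C[...,1]>q[2])&(C[...,1]<q[3])&(C[...,2]>.038)&(C[...,2]<.05)]
        if len(p)>20: print(n,'pot',cv2.minAreaRect((p[:,:2]*1000).astype(np.float32))[:2])
E
```

```text
tool_pos: [0.5803, 0.116, 0.1175]
orientation: [0.0, 0.998, 0.057, 0.0]
ft_force: [0.2, -0.0, -0.2]
finger_gap: 0.0282
tool_pos: [0.58, 0.1158, 0.2537]
orientation: [0.0, 0.998, 0.057, -0.0]
ft_force: [1.2, -0.4, -0.4]
finger_gap: 0.0321
tool_pos: [0.5657, -0.0226, 0.2708]
orientation: [-0.0, 0.998, 0.057, 0.0]
ft_force: [0.7, 0.4, -0.1]
finger_gap: 0.0651
t 22.45 tcp [ 0.5657 -0.0226  0.2708] x [0.993 0.115 0.   ] z [ 0.  0. -1.] F [ 0.7  0.4 -0.1] gap 0.0651 ff 0.0 q7 -1.10
slide in case frame ((10.616477966308594, -68.73345947265625), (61.03799819946289, 138.3796844482422), 86.58612823486328) 16.60270818255765
scene pot ((602.2050170898438, -197.14585876464844), (42.72344970703125, 43.434349060058594))
scene pot ((685.6436157226562, -136.00177001953125), (42.46847915649414, 43.20643615722656))
wrist pot ((602.2050170898438, -197.14585876464844), (42.72344970703125, 43.434349060058594))
wrist pot ((685.6436157226562, -136.00177001953125), (42.46847915649414, 43.20643615722656))
```

View pics/w7.png

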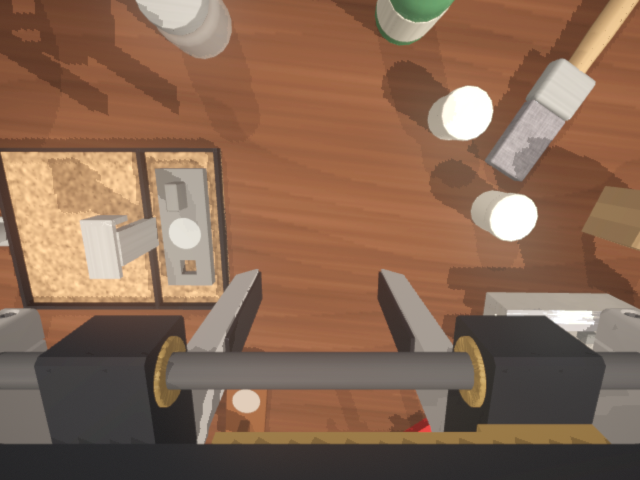

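Slide lies flat in the narrow bay, rib up, near (185,225). Only two pots show, at (465,113) and (505,217). Going for pot 1.

```bash
python3 -m crank '[-0.6,0.086,0.988,0,0,0,0,-0.6,0.086,0.988,0,0,0,0,-0.6,0.086,0.988,0,0,0,0,-0.6,0.086,0.988,0,0,0,0,-0.6,0.086,0.988,0,0,0,0]'|sed -n 2,2p
python3 -m crank '[-0.6,0.086,0.988,0.7,0,0,0,-0.6,0,0,0.7,0,0,0,-0.6,0,0,0,0,0,0,-0.6,0,0,0,0,0,0]'|sed -n 2,5p
cat > pot.py <<'E'
from h import *
import sys
s,M=st(); p0=np.array(s['tool_pos'])
for n in ('wrist','scene','side'):
    d=cam(n); C=cloud(d); 
    for x in optics.cut_out(n,'pot1')[:5]:
        p=C[x['pixels']&(d['z_map']>0)]; p=p[(p[:,2]>.036)&(p[:,2]<.055)]
        if len(p)<30: continue
        c,sz=cv2.minAreaRect((p[:,:2]*1000).astype(np.float32))[:2]
        print(n,round(x['score'],2),np.round(c,1),np.round(sz,1),'delta tool',np.round(M.T@(np.array([c[0]/1000,c[1]/1000,p0[2]])-p0)/.03,3)[:2])
E
python3 pot.py
```

```text
tool_pos: [0.5959, -0.1678, 0.2703]
tool_pos: [0.6011, -0.1951, 0.2273]
orientation: [-0.001, 0.998, 0.058, -0.002]
ft_force: [0.6, 0.0, -0.3]
finger_gap: 0.0749
t 23.30 tcp [ 0.6011 -0.1951  0.2273] x [ 0.993  0.115 -0.003] z [-0.003  0.002 -1.   ] F [ 0.6  0.  -0.3] gap 0.0749 ff 0.0 q7 -0.83
wrist 0.6 [ 683.8 -136.1] [42.7 42.4] delta tool [ 2.966 -1.636]
wrist 0.59 [ 600.4 -197.6] [42.6 42.8] delta tool [-0.03   0.079]
scene 0.88 [ 602. -199.] [40.  41.8] delta tool [0.015 0.132]
scene 0.78 [ 686.2 -136.7] [42.9 41. ] delta tool [ 3.041 -1.607]
side 0.74 [ 600.5 -194.3] [41.7 42.6] delta tool [-0.017 -0.03 ]
side 0.62 [ 683.2 -132. ] [40.8 43.7] delta tool [ 2.96  -1.775]
```

```bash
python3 -m crank '[-0.6,0,0.07,0.9,0,0,0,-0.6,0,0,0.9,0,0,0,-0.6,0,0,0.9,0,0,0,-0.6,0,0,0.8,0,0,0,-0.6,0,0,0.3,0,0,0]'|sed -n 2,4p
python3 -m crank '[-0.6,0,0,0,0,0,0,1,0,0,0,0,0,0,1,0,0,0,0,0,0,1,0,0,0,0,0,0,1,0,0,0,0,0,0]' 15|sed -n 2,6p
python3 -m crank '[1,0,0,0,0,0,0,1,0,0,0,0,0,0,1,0,0,0,0,0,0]' 15|sed -n 2,6p
```

```text
tool_pos: [0.6006, -0.1972, 0.112]
orientation: [-0.001, 0.998, 0.058, -0.002]
ft_force: [0.2, 0.2, -0.1]
tool_pos: [0.6027, -0.1988, 0.1161]
orientation: [0.0, 0.998, 0.057, 0.001]
ft_force: [-1.0, -0.2, -0.0]
finger_gap: 0.0518
finger_force: 0.0
tool_pos: [0.6023, -0.1984, 0.1155]
orientation: [-0.0, 0.998, 0.057, 0.001]
ft_force: [-0.9, 1.8, 6.0]
finger_gap: 0.0433
finger_force: 15.0
```

```bash
python3 -m crank '[1,0,0,-0.4,0,0,0,1,0,0,-1,0,0,0,1,0,0,-1,0,0,0,1,0,0,-1,0,0,0,1,0,0,-1,0,0,0]' 15|sed -n 2,2p
for i in 1; do python3 -m crank '[1,-0.108,-0.946,0,0,0,0,1,-0.108,-0.946,0,0,0,0,1,-0.108,-0.946,0,0,0,0,1,-0.108,-0.946,0,0,0,0,1,-0.108,-0.946,0,0,0,0]'|sed -n 2,2p
python3 -m crank '[1,-0.108,-0.946,0,0,0,0,1,-0.108,-0.946,0,0,0,0,1,-0.108,-0.946,0,0,0,0,1,-0.108,-0.946,0,0,0,0,1,-0.108,-0.946,0,0,0,0]'|sed -n 2,2p
python3 -m crank '[1,-0.108,-0.946,0,0,0,0,1,-0.108,-0.946,0,0,0,0,1,-0.108,-0.946,0,0,0,0,1,-0.108,-0.946,0,0,0,0,1,-0.108,-0.946,0,0,0,0]'|sed -n 2,2p; done
python3 -m crank '[1,0,0,0,0,0,0,1,0,0,0,0,0,0,1,0,0,0,0,0,0]'|sed -n 2,6p
```

```text
tool_pos: [0.6014, -0.1987, 0.2483]
tool_pos: [0.5689, -0.0584, 0.2472]
tool_pos: [0.5367, 0.0807, 0.2471]
tool_pos: [0.5044, 0.2199, 0.2472]
tool_pos: [0.5051, 0.2179, 0.247]
orientation: [0.0, 0.998, 0.057, 0.0]
ft_force: [-0.3, -0.5, -0.3]
finger_gap: 0.044
finger_force: 15.0
```

```bash
python3 -m crank '[1,0,0,0.9,0,0,0,1,0,0,0.9,0,0,0,1,0,0,0.9,0,0,0,1,0,0,0.9,0,0,0,1,0,0,0.4,0,0,0]'|sed -n 2,4p
python3 -m crank '[1,0,0,0.2,0,0,0,1,0,0,0,0,0,0,1,0,0,0,0,0,0]'|sed -n 2,4p
```

```text
tool_pos: [0.5042, 0.2164, 0.1242]
orientation: [0.001, 0.998, 0.056, -0.002]
ft_force: [-0.1, -0.4, -1.2]
tool_pos: [0.5059, 0.2181, 0.1215]
orientation: [-0.0, 0.998, 0.057, 0.001]
ft_force: [0.3, 0.4, -1.7]
```

Nearly on the floor; setting down, releasing and going to pot 2 (with a ~38° turn to clear the spatula).

```bash
python3 -m crank '[1,0,0,0.05,0,0,0,1,0,0,0.03,0,0,0,1,0,0,0,0,0,0]'|sed -n 2,4p
python3 -m crank '[0,0,0,0,0,0,0,0,0,0,0,0,0,0,0,0,0,0,0,0,0,-0.3,0,0,0,0,0,0,-0.3,0,0,0,0,0,0]'|sed -n 2,5p
python3 -m crank '[-0.3,0,0,-0.3,0,0,0,-0.3,0,0,-1,0,0,0,-0.3,0,0,-1,0,0,0,-0.3,0,0,-1,0,0,0,-0.3,0,0,-1,0,0,0]'|sed -n 2,5p
python3 pot.py
```

```text
tool_pos: [0.5056, 0.2191, 0.119]
orientation: [-0.0, 0.998, 0.057, 0.001]
ft_force: [-0.2, -0.4, 1.7]
tool_pos: [0.5049, 0.2189, 0.1182]
orientation: [-0.0, 0.998, 0.057, -0.0]
ft_force: [0.2, 0.3, 0.0]
finger_gap: 0.0567
tool_pos: [0.5046, 0.2185, 0.2491]
orientation: [0.0, 0.998, 0.057, -0.0]
ft_force: [-0.2, 0.1, -0.0]
finger_gap: 0.061
t 28.35 tcp [0.5046 0.2185 0.2491] x [ 0.993  0.114 -0.   ] z [-0. -0. -1.] F [-0.2  0.1 -0. ] gap 0.0610 ff 0.0 q7 -1.49
wrist 0.88 [503.5 218.3] [42.  42.1] delta tool [-0.037  0.003]
scene 0.8 [ 685.7 -135.7] [43.2 42.8] delta tool [ 4.651 12.416]
side 0.93 [ 683.6 -134. ] [43.3 43.9] delta tool [ 4.589 12.351]
side 0.7 [502.6 219.9] [41.4 41.3] delta tool [-0.061 -0.053]
```

```bash
python3 -m crank '[-0.6,0.356,0.954,0,0,0,0,-0.6,0.356,0.954,0,0,0,0,-0.6,0.356,0.954,0,0,0,0,-0.6,0.356,0.954,0,0,0,0,-0.6,0.356,0.954,0,0,0,0]'|sed -n 2,2p
python3 -m crank '[-0.6,0.356,0.954,0,0,0,0,-0.6,0.356,0.954,0,0,0,0,-0.6,0.356,0.954,0,0,0,0,-0.6,0.356,0.954,0,0,0,0,-0.6,0.356,0.954,0,0,0,0]'|sed -n 2,2p
python3 -m crank '[-0.6,0.356,0.954,0,0,0,0,-0.6,0.356,0.954,0,0,0,0,-0.6,0.356,0.954,0,0,0,0,-0.6,0,0,0,0,0,-0.07,-0.6,0,0,0,0,0,-0.07]'|sed -n 2,2p
python3 -m crank '[-0.6,0,0,0,0,0,-0.07,-0.6,0,0,0,0,0,-0.07,-0.6,0,0,0,0,0,-0.07,-0.6,0,0,0,0,0,-0.07,-0.6,0,0,0,0,0,0]'|sed -n 2,2p
python3 pot.py; python3 -c "
from h import *
d=cam('wrist'); cv2.imwrite('pics/w8.png',d['img'])"
```

```text
tool_pos: [0.574, 0.0814, 0.2456]
tool_pos: [0.6434, -0.0547, 0.2452]
tool_pos: [0.6846, -0.1381, 0.2446]
tool_pos: [0.6845, -0.135, 0.2452]
t 30.32 tcp [ 0.6845 -0.135   0.2452] x [ 0.713  0.701 -0.001] z [-0.003  0.001 -1.   ] F [0.5 0.4 0.7] gap 0.0752 ff 0.0 q7 -0.43
wrist 0.85 [ 683.6 -135.4] [43.  42.7] delta tool [-0.029 -0.012]
scene 0.67 [ 686.2 -136.7] [41.4 41.1] delta tool [0.002 0.079]
scene 0.45 [ 619.1 -341.7] [70.7 36.5] delta tool [-6.385  3.387]
side 0.83 [ 683.7 -131.8] [39.8 42.1] delta tool [ 0.056 -0.095]
side 0.78 [503.2 219.6] [42.8 45. ] delta tool [  3.973 -12.667]
side 0.72 [ 479.  -285.2] [ 79.1 140.6] delta tool [-8.396 -1.23 ]
```

View pics/w8.png

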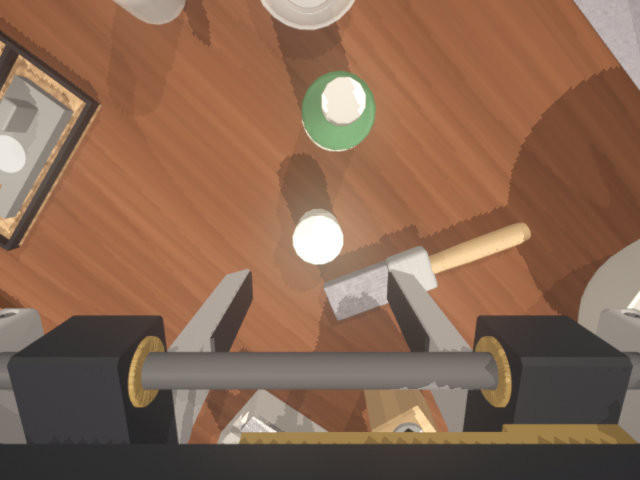

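Pot 2 at (318,238); the spatula (360,285) is clear of both finger tracks. Descending.

```bash
python3 -m crank '[-0.5,0,0,0.9,0,0,0,-0.5,0,0,0.9,0,0,0,-0.5,0,0,0.9,0,0,0,-0.5,0,0,0.9,0,0,0,-0.5,0,0,0.68,0,0,0]'|sed -n 2,4p
python3 -m crank '[-0.5,0,0,0,0,0,0,1,0,0,0,0,0,0,1,0,0,0,0,0,0,1,0,0,0,0,0,0,1,0,0,0,0,0,0]' 15|sed -n 2,6p
python3 -m crank '[1,0,0,0,0,0,0,1,0,0,0,0,0,0,1,0,0,0,0,0,0]' 15|sed -n 2,6p
python3 -m crank '[1,0,0,-0.4,0,0,0,1,0,0,-1,0,0,0,1,0,0,-1,0,0,0,1,0,0,-1,0,0,0,1,0,0,-1,0,0,0]' 15|sed -n 2,5p
python3 -m crank '[1,0,0,0,0,0,0.07,1,0,0,0,0,0,0.07,1,0,0,0,0,0,0.07,1,0,0,0,0,0,0.07,1,0,0,0,0,0,0.07]' 15|sed -n 2,2p
python3 -m crank '[1,0,0,0,0,0,0.07,1,0,0,0,0,0,0,1,0,0,0,0,0,0]' 15|sed -n 2,6p
python3 - <<'E'
from h import *
s,M=st(); p=np.array(s['tool_pos']); print(np.round(M.T@(np.array([.5586,.2254,p[2]])-p)/.03,3))
E
```

```text
tool_pos: [0.6846, -0.1345, 0.1165]
orientation: [-0.001, 0.926, 0.377, -0.001]
ft_force: [0.1, 0.4, -0.8]
tool_pos: [0.6863, -0.1351, 0.1207]
orientation: [0.001, 0.926, 0.378, 0.001]
ft_force: [-0.8, 0.7, -0.1]
finger_gap: 0.0471
finger_force: 0.3
tool_pos: [0.6861, -0.135, 0.1205]
orientation: [0.0, 0.926, 0.378, 0.001]
ft_force: [-0.9, 1.4, 5.5]
finger_gap: 0.0434
finger_force: 15.0
tool_pos: [0.6851, -0.1351, 0.2528]
orientation: [0.0, 0.926, 0.377, 0.0]
ft_force: [-0.0, -0.7, -1.5]
finger_gap: 0.0437
tool_pos: [0.6853, -0.135, 0.2517]
tool_pos: [0.6853, -0.1348, 0.2512]
orientation: [0.0, 0.998, 0.059, 0.0]
ft_force: [-0.5, -0.4, -0.7]
finger_gap: 0.0437
finger_force: 15.0
t 32.83 tcp [ 0.6853 -0.1348  0.2512] x [0.993 0.118 0.   ] z [ 0. -0. -1.] F [-0.5 -0.4 -0.7] gap 0.0437 ff 15.0 q7 -0.98
[-2.784e+00 -1.242e+01 -4.000e-03]
```

```bash
python3 -m crank '[1,-0.214,-0.955,0,0,0,0,1,-0.214,-0.955,0,0,0,0,1,-0.214,-0.955,0,0,0,0,1,-0.214,-0.955,0,0,0,0,1,-0.214,-0.955,0,0,0,0]'|sed -n 2,2p
python3 -m crank '[1,-0.214,-0.955,0,0,0,0,1,-0.214,-0.955,0,0,0,0,1,-0.214,-0.955,0,0,0,0,1,-0.214,-0.955,0,0,0,0,1,-0.214,-0.955,0,0,0,0]'|sed -n 2,2p
python3 -m crank '[1,-0.214,-0.955,0,0,0,0,1,-0.214,-0.955,0,0,0,0,1,-0.214,-0.955,0,0,0,0,1,0,0,0,0,0,0,1,0,0,0,0,0,0]'|sed -n 2,2p
python3 -m crank '[1,0,0,0.8,0,0,0,1,0,0,0.8,0,0,0,1,0,0,0.8,0,0,0,1,0,0,0.8,0,0,0,1,0,0,0.6,0,0,0]'|sed -n 2,4p
python3 -m crank '[1,0,0,0.1,0,0,0,1,0,0,0,0,0,0,1,0,0,0,0,0,0]'|sed -n 2,4p
```

```text
tool_pos: [0.6365, 0.0048, 0.2511]
tool_pos: [0.5883, 0.1436, 0.2513]
tool_pos: [0.559, 0.228, 0.2509]
tool_pos: [0.56, 0.2236, 0.1354]
orientation: [0.001, 0.998, 0.057, -0.0]
ft_force: [-1.0, 0.3, -0.8]
tool_pos: [0.5609, 0.2246, 0.1348]
orientation: [0.0, 0.998, 0.057, 0.001]
ft_force: [0.5, 0.8, -0.5]
```

```bash
python3 -m crank '[1,0,0,0.2,0,0,0,1,0,0,0.13,0,0,0,1,0,0,0.05,0,0,0,1,0,0,0,0,0,0]'|sed -n 2,4p
```

```text
tool_pos: [0.5606, 0.2256, 0.1241]
orientation: [-0.001, 0.998, 0.057, 0.001]
ft_force: [-1.6, 0.2, 7.9]
```

```bash
python3 -m crank '[0,0,0,-0.02,0,0,0,0,0,0,0,0,0,0,0,0,0,0,0,0,0,-0.3,0,0,0,0,0,0,-0.3,0,0,0,0,0,0]'|sed -n 2,5p
python3 -m crank '[-0.3,0,0,-0.3,0,0,0,-0.3,0,0,-1,0,0,0,-0.3,0,0,-1,0,0,0,-0.3,0,0,-1,0,0,0,-0.3,-0.5,0.5,-1,0,0,0]'|sed -n 2,5p
python3 -m crank '[1,-1,0.5,-0.5,0,0,0,1,-1,0.5,0,0,0,0,1,-1,0,0,0,0,0,1,0,0,0,0,0,0,1,0,0,0,0,0,0]'|sed -n 2,5p
python3 pot.py
python3 - <<'E'
from h import *
d=cam('wrist'); cv2.imwrite('pics/w9.png',d['img'])
for n in ('wrist','side','scene'):
    d=cam(n); C=cloud(d)
    m=(C[...,2]>.09)&(C[...,2]<.107)&(C[...,0]>.34)&(C[...,0]<.54)&(C[...,1]>.28)&(C[...,1]<.4); print(n,'peg',m.sum(),np.round(C[m].mean(0),4) if m.sum() else '')
E
```

```text
tool_pos: [0.5598, 0.2256, 0.1229]
orientation: [0.0, 0.998, 0.057, -0.0]
ft_force: [-0.5, 0.2, 0.4]
finger_gap: 0.0567
tool_pos: [0.5482, 0.2119, 0.2537]
orientation: [-0.001, 0.998, 0.059, 0.002]
ft_force: [0.4, 0.8, 0.8]
finger_gap: 0.0611
tool_pos: [0.4596, 0.1688, 0.2678]
orientation: [-0.001, 0.998, 0.057, -0.0]
ft_force: [0.6, 0.3, 0.3]
finger_gap: 0.0309
t 36.33 tcp [0.4596 0.1688 0.2678] x [ 0.993  0.114 -0.   ] z [-0.     0.001 -1.   ] F [0.6 0.3 0.3] gap 0.0309 ff 0.0 q7 -1.44
wrist 0.93 [558.5 224.2] [42.8 42.3] delta tool [ 3.485 -1.457]
wrist 0.84 [503.  217.6] [42.8 43.2] delta tool [ 1.624 -1.449]
wrist 0.22 [537.8 235.3] [104.6  90.8] delta tool [ 2.842 -1.902]
scene 0.78 [568.9 211.8] [41.1 70.9] delta tool [ 3.782 -1.007]
scene 0.59 [505.4 227.4] [29.6 22.3] delta tool [ 1.741 -1.766]
side 0.8 [503.4 219.9] [41.9 42.9] delta tool [ 1.646 -1.526]
side 0.72 [559.5 225.5] [43.2 43.1] delta tool [ 3.524 -1.498]
wrist peg 322 [0.4398 0.3259 0.0993]
side peg 121 [0.4376 0.3304 0.0983]
scene peg 31 [0.4431 0.326  0.0962]
```

View pics/w9.png

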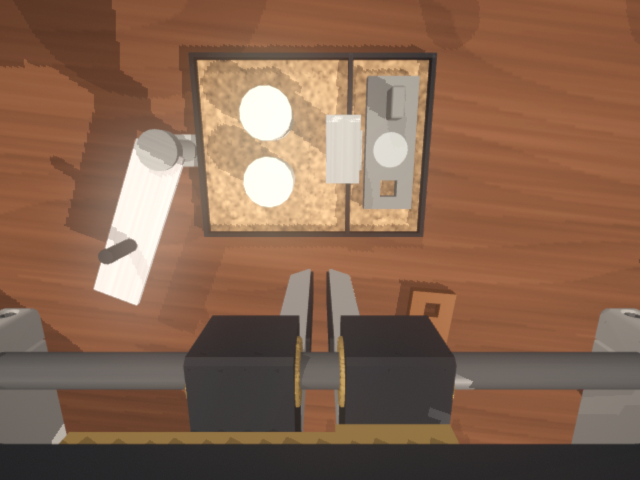

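Both pots stand in the wide bay (265,112) and (268,182), and the slide is in the narrow bay. Keeper peg is at (118,250); gripping it.

```bash
python3 -m crank '[-0.3,0,-0.883,0,0,0,0,-0.3,0,-0.883,0,0,0,0,-0.3,0,-0.883,0,0,0,0,-0.3,0,-0.883,0,0,0,0,-0.3,0,-0.883,0,0,0,0]'|sed -n 2,2p
python3 -m crank '[-0.3,-0.04,-0.883,0,0,0,0,-0.3,0,0,0,0,0,0,-0.3,0,0,0,0,0,0,-0.3,0,0,0,0,0,0]'|sed -n 2,5p
python3 - <<'E'
from h import *
s,M=st(); p=np.array(s['tool_pos'])
for n in ('wrist','side'):
    d=cam(n); C=cloud(d); m=(C[...,2]>.085)&(C[...,2]<.107)&(abs(C[...,0]-.44)<.03)&(abs(C[...,1]-.327)<.03)
    if m.sum()>5: c=(C[m].min(0)+C[m].max(0))/2; print(n,m.sum(),np.round(c,4),np.round(M.T@(np.array([c[0],c[1],.175])-p)/.03,3))
E
```

```text
tool_pos: [0.4454, 0.3016, 0.2669]
tool_pos: [0.4415, 0.3256, 0.2668]
orientation: [0.001, 0.998, 0.057, -0.0]
ft_force: [0.5, -0.7, 0.1]
finger_gap: 0.0573
t 37.58 tcp [0.4415 0.3256 0.2668] x [ 0.993  0.114 -0.   ] z [-0.    -0.001 -1.   ] F [ 0.5 -0.7  0.1] gap 0.0573 ff 0.0 q7 -1.72
wrist 262 [0.439  0.3279 0.0943] [-0.072 -0.088  3.061]
side 151 [0.4382 0.3291 0.0946] [-0.094 -0.132  3.061]
```

```bash
python3 -m crank '[-0.3,-0.06,-0.06,0.8,0,0,0,-0.3,0,0,0.8,0,0,0,-0.3,0,0,0.8,0,0,0,-0.3,0,0,0.6,0,0,0,-0.3,0,0,0,0,0,0]'|sed -n 2,4p
python3 -m crank '[1,0,0,0,0,0,0,1,0,0,0,0,0,0,1,0,0,0,0,0,0,1,0,0,0,0,0,0,1,0,0,0,0,0,0]' 15|sed -n 2,6p
python3 -m crank '[1,0,0,0,0,0,0,1,0,0,0,0,0,0,1,0,0,0,0,0,0,1,0,0,0,0,0,0]' 15|sed -n 2,6p
```

```text
tool_pos: [0.4381, 0.3259, 0.1742]
orientation: [0.002, 0.998, 0.056, -0.002]
ft_force: [-0.2, 1.4, -0.5]
tool_pos: [0.4397, 0.3284, 0.178]
orientation: [-0.001, 0.998, 0.057, 0.001]
ft_force: [-0.6, -0.0, 0.4]
finger_gap: 0.0311
finger_force: 0.0
tool_pos: [0.4393, 0.3284, 0.1772]
orientation: [-0.0, 0.998, 0.057, -0.0]
ft_force: [-0.3, -0.3, 2.4]
finger_gap: 0.0115
finger_force: 15.0
```

```bash
python3 -m crank '[1,-0.163,0.533,0,0,0,0,1,-0.057,0.55,0,0,0,0,1,0.053,0.557,0,0,0,0,1,0.16,0.53,0,0,0,0,1,0.263,0.49,0,0,0,0]' 15|sed -n 2,6p
python3 -m crank '[1,0,0,0,0,0,0]'|sed -n 2,6p
```

```text
tool_pos: [0.4547, 0.25, 0.1772]
orientation: [-0.001, 0.998, 0.058, -0.001]
ft_force: [-2.5, 1.8, 2.8]
finger_gap: 0.0117
finger_force: 15.0
tool_pos: [0.457, 0.2469, 0.1772]
orientation: [0.001, 0.998, 0.055, 0.0]
ft_force: [-2.9, -3.0, 5.1]
finger_gap: 0.0115
finger_force: 15.0
```

```bash
python3 -m crank '[1,0.353,0.433,0,0,0,0,1,0.427,0.35,0,0,0,0,1,0.49,0.263,0,0,0,0,1,0.533,0.163,0,0,0,0,1,0.45,0.053,0,0,0,0]' 15|sed -n 2,6p
python3 -m crank '[1,0,0,0,0,0,0,1,0,0,0,0,0,0]'|sed -n 2,6p
python3 - <<'E'
from h import *
s,M=st(); p=np.array(s['tool_pos']); c=np.array([.5365,.1825,0]); R_=R.from_euler('z',6.7,degrees=True).as_matrix(); print('tcp in case',np.round(R_.T@(p-c)*1000,1))
d=cam('scene'); cv2.imwrite('pics/s10.png',cv2.resize(d['img'][110:290,280:520],None,fx=3,fy=3))
E
```

```text
tool_pos: [0.5274, 0.2201, 0.1771]
orientation: [-0.0, 0.998, 0.057, -0.001]
ft_force: [-1.8, 1.1, 5.4]
finger_gap: 0.0117
finger_force: 15.0
tool_pos: [0.5283, 0.2202, 0.1772]
orientation: [0.0, 0.998, 0.057, 0.001]
ft_force: [1.3, -1.4, 3.5]
finger_gap: 0.0114
finger_force: 15.0
t 39.93 tcp [0.5283 0.2202 0.1772] x [0.993 0.114 0.002] z [ 0.002  0.    -1.   ] F [ 1.3 -1.4  3.5] gap 0.0114 ff 15.0 q7 -1.44
tcp in case [ -3.8  38.4 177.2]
```

View pics/s10.png

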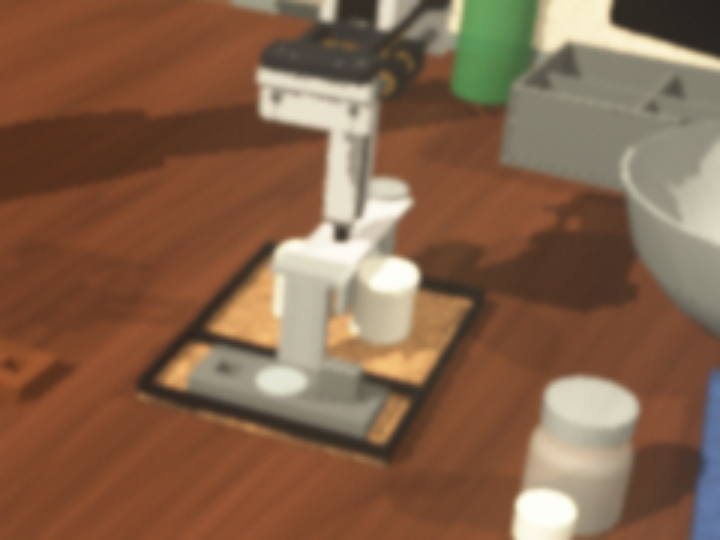

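Keeper end has entered the catch (320,255); pressing the last few mm until it stops.

```bash
python3 -m crank '[1,0.1,0,0,0,0,0,1,0,0,0,0,0,0]' 20|sed -n 2,4p
python3 -m crank '[1,0.1,0,0,0,0,0,1,0,0,0,0,0,0]'|sed -n 2,4p
python3 -m crank '[1,0.07,0,0,0,0,0,1,0,0,0,0,0,0]'|sed -n 2,4p
python3 -m crank '[1,0.07,0,0,0,0,0,1,0,0,0,0,0,0,1,0,0,0,0,0,0]'|sed -n 2,4p
```

```text
tool_pos: [0.5301, 0.2204, 0.1771]
orientation: [0.0, 0.998, 0.058, -0.0]
ft_force: [-0.3, -0.9, 5.0]
tool_pos: [0.532, 0.2205, 0.1771]
orientation: [0.0, 0.998, 0.058, -0.002]
ft_force: [-3.3, -1.3, 8.0]
tool_pos: [0.5326, 0.2206, 0.177]
orientation: [-0.0, 0.998, 0.058, -0.004]
ft_force: [-6.6, -1.7, 11.5]
tool_pos: [0.533, 0.2206, 0.177]
orientation: [-0.0, 0.998, 0.058, -0.005]
ft_force: [-10.6, -2.0, 14.0]
```

```bash
python3 -m crank '[0.2,0,0,0,0,0,0,0.2,0,0,0,0,0,0,0.2,0,0,0,0,0,0,0.2,0,0,0,0,0,0,0.2,0,0,0,0,0,0]' 5|sed -n 2,6p
python3 -m crank '[0,0,0,-0.4,0,0,0,0,0,0,-1,0,0,0,0,0,0,-1,0,0,0,0,0,0,-1,0,0,0,0,0,0,-0.5,0,0,0]'|sed -n 2,4p
python3 -m crank '[0,-1,0.5,0,0,0,0,0,-1,0.5,0,0,0,0,0,-1,0.5,0,0,0,0,0,-0.5,0.5,0,0,0,0,0,0,0,0,0,0,0]'|sed -n 2,3p
python3 - <<'E'
from h import *
st(); c=np.array([.5365,.1825,0]); R_=R.from_euler('z',6.7,degrees=True).as_matrix(); ims=[]
for n in ('wrist','side','scene'):
    d=cam(n); L=(cloud(d)-c)@R_*1000
    m=(L[...,2]>85)&(L[...,2]<107)&(abs(L[...,0])<40)&(abs(L[...,1]-37)<30); print(n,'peg',m.sum(),np.round(L[m].mean(0),1))
    m=(L[...,2]>56)&(L[...,2]<72)&(abs(L[...,0])<60)&(L[...,1]>-5)&(L[...,1]<95); q=L[m]; r=cv2.minAreaRect(q[:,:2].astype(np.float32)); print('  plate',np.round(r[0],1),np.round(r[1],1),r[2])
    ims.append(cv2.resize(d['img'],(400,300)))
ims.append(np.zeros_like(ims[0])); cv2.imwrite('pics/f.png',np.vstack([np.hstack(ims[:2]),np.hstack(ims[2:])]))
E
```

```text
tool_pos: [0.5378, 0.2211, 0.1768]
orientation: [0.0, 0.998, 0.057, 0.0]
ft_force: [-0.1, -0.1, 0.5]
finger_gap: 0.0371
finger_force: 0.0
tool_pos: [0.5392, 0.2209, 0.2983]
orientation: [-0.001, 0.998, 0.057, 0.003]
ft_force: [-0.9, -0.7, 1.0]
tool_pos: [0.4371, 0.1461, 0.2949]
orientation: [-0.0, 0.998, 0.055, -0.001]
t 41.98 tcp [0.4371 0.1461 0.2949] x [ 0.994  0.111 -0.003] z [-0.003  0.    -1.   ] F [-0.9  0.1  0.5] gap 0.0466 ff 0.0 q7 -1.47
wrist peg 267 [-2.9 35.9 99.7]
  plate [-2.3 45. ] [100.1  40.1] 89.67937469482422
side peg 109 [-3.2 40.2 95.2]
  plate [-1.7 45. ] [41.7 99.9] 0.10227403044700623
scene peg 51 [ 1.6 34.2 94.3]
  plate [ 0.9 51.8] [86.2 40.4] 89.60578918457031
```

View pics/f.png

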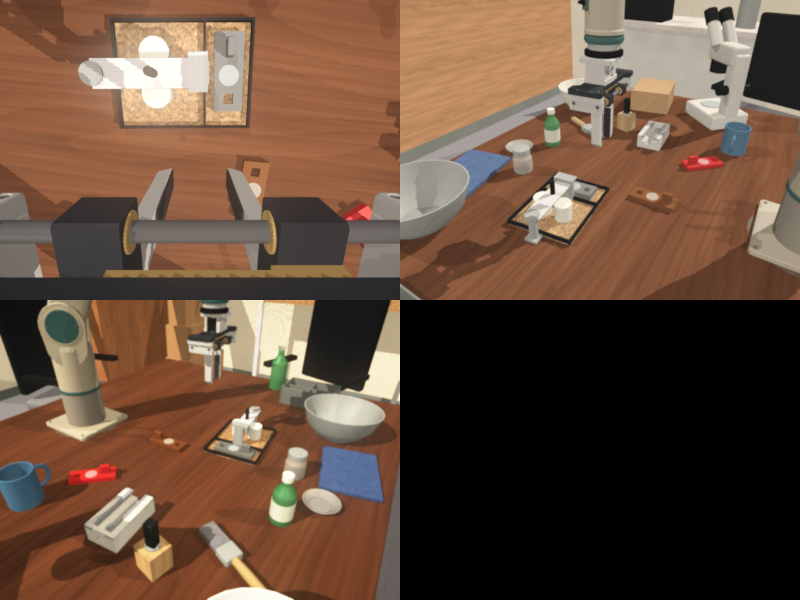

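Keeper is closed and aligned with the case to 0.3°. Both pots and the slide are in, the tool stands in its holder, and the bottle and jar are upright. Handing in.

```bash
python3 -m crank '[0,0,0,0,0,0,0,0,0,0,0,0,0,0]'|head -1; python3 -c "
from workcell import order; print(order.hand_in())"
```

```text
t: 42.3
the job is handed in; nothing more can be done
None
```

I handed the job in at 42.3 s and no verdict came back: the tool is back in its holder, the slide is rib up in the narrow bay, the two pots I could see are in the wide bay, the keeper is closed in its catch, and the bottle and jar are still upright.

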